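# Cover and clamp sample cells with a pedal press

### The arm

A 6-joint arm with a two-finger parallel gripper is mounted at the origin on the work surface. World frame = base frame: x ahead of the robot, y to its left, z up, the work surface at z = 0. Lengths are in mm, angles in rad, forces in N, time in s.
With the tool pointing down it reaches from about 275 to 1000 mm from the base axis. Payload 8.4 kg.
Tool frame: the origin (TCP) lies on the mounting face of the last link; the fingertips stand 173 mm ahead of it and the grasp point (between the pads) lies 155 mm ahead of it; z points along the fingers, y is the direction in which the jaws open and shut (so a half turn about z gives the same grasp; the last joint's range is limited). The gripper opens to 85 mm and grips with 20 to 120 N. Pads are 22 mm wide; open, the fingers measure 114 mm over their backs; the gripper's body (76 mm by 85 mm) begins 54 mm behind the grasp point. The pads swing forward as they close: fully open they stand 13 mm farther back than shut.
Start: joints at [1.268, 0.353, 1.633, -0, 1.155, -0.002], TCP at [185.177, 596.941, 404.681] pointing down, gripper open.
Joint ranges: [-2.63, 2.63], [-0.92, 2.1], [0.06, 2.66], [-1.3, 4.44], [0, 2.69], [-3.02, 3.02]. Speed limits (rad/s): [2.22, 2.22, 2.79, 3.14, 3.14, 3.14].

### API

Orientations are given as [roll, pitch, yaw] about the fixed x, y, z axes, in that order (R = Rz(yaw) Ry(pitch) Rx(roll)).
In Python, from rig import r, grab_frame, spotter gives the robot as it stands.
- The arm moves only by the tool apply_moves, never from a script. Its argument "motion" is text: rows parted by semicolons, each of 5 numbers parted by spaces: the opening, from -1 (shut) to 1 (fully open), then the shift along the tool's x, y, z as a fraction of full scale, then the turn about the tool's z as a fraction of full scale. In form: hand x y z twist; .... A call has 1 to 20 rows; each row is the pose to reach, as a shift and turn from the pose commanded when the call began, along the tool's axes at that moment, turning the shorter way round; what a row does not reach only later rows make up. Full scale, the value 1, is 1 m for a shift and pi rad for a turn. A row lasts 1/12 s, in which the tool goes at most 41.7 mm and 7.16 degrees, less where a joint would pass 70% of its speed; a pose out of reach is approached as far as the arm can. A call with a number of a shift or a turn outside -1 to 1 is refused whole. A call with a gripper value outside its range is refused whole. The fingers move at their own pace and stop on an object; "squeeze" is the grip in N (left out, the last holds). Time passes only in rows, so rows that repeat a pose let the fingers close. It gives the time, the measured TCP pose, the force and the opening at its end, in the units of the state.
- r.sense(): the state, without advancing time (a new reading comes with each control period).
- grab_frame(name): name is "scene" or "top" or "wrist"; returns a dict with "img" (400x640x3 uint8, red, green, blue), "fx", "fy", "cx", "cy" (pixels), "R" (3x3) and "t" (3): a world point X has camera coordinates R X + t. Camera axes: x right, y down, z forward; pixel columns grow to the right and rows downward; lengths in mm; the calibration is good to about 2 mm. A picture is of the moment at which its call begins. There is no depth.
- r.sign_off(): hands the job in, once; it reports no verdict.
Trained networks look in the newest picture that a camera, given by its name, has taken for a name from the list of things; names that differ only in an ending like _2 or _b are one class to them, and where a whole thing is asked for, a point or a joint stands for the part that bears it (a point fixed in the world has none). Each returns a list of dicts, best first, with "conf" (0 to 1); they miss things now and then, are a little off and sometimes report something else, mostly with a low value. They report only what shows in the picture. A call takes as long as a camera call. They do not tell look-alikes from the thing itself.
- spotter.boxes_of(query, camera): "point" ([x, y, z] in mm, in world coordinates, good to about 4 mm: the middle of the surface that is visible of it).
- spotter.place_of(query, camera): "point" ([x, y, z] in mm, in world coordinates, good to about 4 mm: a listed point, or the origin of a listed thing).
The state is a dict: "clock": time; "qpos": joint angles; "qvel": joint speeds; "joint_efforts": joint torques, N m; "eef_pos": TCP position; "tcp_rot": TCP orientation; "contact_force": force on the tool from outside, world axes, zero at the start; "wrist_torque": the same for the moment, N m; "opening": opening from 0.0 (shut) to 1.0 (fully open).
Only numpy, scipy, OpenCV 4.12 (cv2) and the standard library are available. Lean on these libraries where they do the work, as an engineer would, in place of code of your own. Each camera call takes 0.05 s, during which the arm holds its last target.

### The job

Take every sample cell out of the steel tray into the beds of the pedal clamp, one cell to a bed, and lay a cover on each so that its edges are flush with the cell all round. Then press the pedal right down to its stop, hold it there for about a second, and let it come up again. Finally stand the covered cells back in the tray, flat and with their covers still flush; a spare cover may stay where it is, and leave the vials and the glass dish alone.

Things in the scene. Friction and masses are not known exactly. Their poses are not given: they have to be found in the camera images.
- cell1: Sample cell, all alike: an open white plastic trough, 80 mm long (x) by 50 mm wide (y) by 38 mm high, walls 10 mm thick, open on top, 200 g; stands in the tray at the start. There are two or three; an absent one has no reading. Origin: centre of its underside; z up. It is easily gripped across its 50 mm width.
- cell2: Sample cell, all alike: an open white plastic trough, 80 mm long (x) by 50 mm wide (y) by 38 mm high, walls 10 mm thick, open on top, 200 g; stands in the tray at the start. There are two or three; an absent one has no reading. Origin: centre of its underside; z up. It is easily gripped across its 50 mm width.
- cell3: Sample cell, all alike: an open white plastic trough, 80 mm long (x) by 50 mm wide (y) by 38 mm high, walls 10 mm thick, open on top, 200 g; stands in the tray at the start. There are two or three; an absent one has no reading. Origin: centre of its underside; z up. It is easily gripped across its 50 mm width.
- cover1: Cover, all alike: a dark steel plate 80 mm (x) by 50 mm (y) by 8 mm thick, 110 g, with an upright block grip on the middle of its top, 40 mm (x) by 16 mm (y) by 22 mm high (total height 30 mm); lies on the paper sheet at the start. There are always three; it fits any cell, either way round. Origin: centre of its underside; z up. It lies loose on a cell, held by its weight alone.
- cover2: Cover, all alike: a dark steel plate 80 mm (x) by 50 mm (y) by 8 mm thick, 110 g, with an upright block grip on the middle of its top, 40 mm (x) by 16 mm (y) by 22 mm high (total height 30 mm); lies on the paper sheet at the start. There are always three; it fits any cell, either way round. Origin: centre of its underside; z up. It lies loose on a cell, held by its weight alone.
- cover3: Cover, all alike: a dark steel plate 80 mm (x) by 50 mm (y) by 8 mm thick, 110 g, with an upright block grip on the middle of its top, 40 mm (x) by 16 mm (y) by 22 mm high (total height 30 mm); lies on the paper sheet at the start. There are always three; it fits any cell, either way round. Origin: centre of its underside; z up. It lies loose on a cell, held by its weight alone.
- tray: Shallow open dull steel tray, fixed to the bench, 310 mm long (its x) by 140 mm wide (its y), walls 4 mm thick and only 10 mm high, inner floor 4 mm above its origin. Origin: centre of its underside. It may be left or right of the clamp. It takes three cells in a row, lengthwise along its x, 95 mm apart.
- sheet: White paper sheet stuck flat on the bench, 320 mm (x) by 190 mm (y), on the other side of the clamp from the tray; the covers start on it, resting at bench height. Origin: its centre.
- stand: Pedal clamp, fixed: grey base, three beds in a row along its y, a pedal on its -x side (near the robot); along its +x side, 100 mm from the beds, a shaft 88 mm up between posts 100 mm high carries three slim hold-down arms. Pedal up: they lean back clear of the beds, ends 155 mm up; pedal down: they swing down on the covers' grips. Origin: on the bench under the middle bed.
- bed1 (a point): Centre of the top of the leftmost (+y) bed, 10 mm above the bench; axes as the clamp's. It takes one cell, its 80 mm length along the clamp's y, inside a steel lip all round that is 6 mm high and leaves 3 mm (along y) and 3.5 mm (along x) free on each side; beds are 90 mm apart. A cell in a bed can be gripped across its width, above the lip.
- bed2 (a point): Centre of the top of the middle bed, 10 mm above the bench; axes as the clamp's. It takes one cell, its 80 mm length along the clamp's y, inside a steel lip all round that is 6 mm high and leaves 3 mm (along y) and 3.5 mm (along x) free on each side; beds are 90 mm apart. A cell in a bed can be gripped across its width, above the lip.
- bed3 (a point): Centre of the top of the rightmost (-y) bed, 10 mm above the bench; axes as the clamp's. It takes one cell, its 80 mm length along the clamp's y, inside a steel lip all round that is 6 mm high and leaves 3 mm (along y) and 3.5 mm (along x) free on each side; beds are 90 mm apart. A cell in a bed can be gripped across its width, above the lip.
- pedal_pad (a point): Middle of the top of the pedal's foot plate, 80 mm (clamp y) by 50 mm (clamp x); it moves with the pedal: about 70 mm above the bench when up, 38 mm when pressed to the stop, 95 mm from the hinge, which lies on its +x side. With the pedal up the plate slopes 0.4 rad, its near (-x) edge the higher.
- pedal (a joint): Pedal angle: 0 = up, 0.35 rad = down at its stop. A spring brings it up again; pushed at the foot plate it takes about 7 N to start and 10 N at the stop.
- vial_a: Bystander: capped vial, 28 mm across, 55 mm high. Leave it alone. Origin: centre of its underside.
- vial_b: Bystander: capped vial, 28 mm across, 55 mm high. Leave it alone. Origin: centre of its underside.
- vial_c: Bystander: capped amber vial, 36 mm across, 70 mm high. Leave it alone. Origin: centre of its underside.
- dish: Bystander: glass dish, 90 mm across, 16 mm high. Leave it alone. Origin: centre of its underside.
There are look-alikes about, which are no part of the job. Leave any blue or purple look-alike of the cell3 alone.

How it is judged (in metres and radians):
On the way, in this order (a step that is already met when the one before it is completed fails the run):
1. every cell stands in a bed with a cover lying flush on it, the pedal up (((horizontal distance between cell1 and bed1 below 0.009 m and z of cell1 in the frame of bed1 between -0.004 and 0.004 m and angle between the x axis of cell1 and the y axis of stand, either way round below 0.12 rad) or (horizontal distance between cell1 and bed2 below 0.009 m and z of cell1 in the frame of bed2 between -0.004 and 0.004 m and angle between the x axis of cell1 and the y axis of stand, either way round below 0.12 rad) or (horizontal distance between cell1 and bed3 below 0.009 m and z of cell1 in the frame of bed3 between -0.004 and 0.004 m and angle between the x axis of cell1 and the y axis of stand, either way round below 0.12 rad)) and ((horizontal distance between cover1 and cell1 below 0.005 m and z of cover1 in the frame of cell1 between 0.034 and 0.042 m and angle between the x axis of cover1 and the x axis of cell1, either way round below 0.09 rad) or (horizontal distance between cover2 and cell1 below 0.005 m and z of cover2 in the frame of cell1 between 0.034 and 0.042 m and angle between the x axis of cover2 and the x axis of cell1, either way round below 0.09 rad) or (horizontal distance between cover3 and cell1 below 0.005 m and z of cover3 in the frame of cell1 between 0.034 and 0.042 m and angle between the x axis of cover3 and the x axis of cell1, either way round below 0.09 rad)) and ((horizontal distance between cell2 and bed1 below 0.009 m and z of cell2 in the frame of bed1 between -0.004 and 0.004 m and angle between the x axis of cell2 and the y axis of stand, either way round below 0.12 rad) or (horizontal distance between cell2 and bed2 below 0.009 m and z of cell2 in the frame of bed2 between -0.004 and 0.004 m and angle between the x axis of cell2 and the y axis of stand, either way round below 0.12 rad) or (horizontal distance between cell2 and bed3 below 0.009 m and z of cell2 in the frame of bed3 between -0.004 and 0.004 m and angle between the x axis of cell2 and the y axis of stand, either way round below 0.12 rad)) and ((horizontal distance between cover1 and cell2 below 0.005 m and z of cover1 in the frame of cell2 between 0.034 and 0.042 m and angle between the x axis of cover1 and the x axis of cell2, either way round below 0.09 rad) or (horizontal distance between cover2 and cell2 below 0.005 m and z of cover2 in the frame of cell2 between 0.034 and 0.042 m and angle between the x axis of cover2 and the x axis of cell2, either way round below 0.09 rad) or (horizontal distance between cover3 and cell2 below 0.005 m and z of cover3 in the frame of cell2 between 0.034 and 0.042 m and angle between the x axis of cover3 and the x axis of cell2, either way round below 0.09 rad)) and ((horizontal distance between cell3 and bed1 below 0.009 m and z of cell3 in the frame of bed1 between -0.004 and 0.004 m and angle between the x axis of cell3 and the y axis of stand, either way round below 0.12 rad) or (horizontal distance between cell3 and bed2 below 0.009 m and z of cell3 in the frame of bed2 between -0.004 and 0.004 m and angle between the x axis of cell3 and the y axis of stand, either way round below 0.12 rad) or (horizontal distance between cell3 and bed3 below 0.009 m and z of cell3 in the frame of bed3 between -0.004 and 0.004 m and angle between the x axis of cell3 and the y axis of stand, either way round below 0.12 rad)) and ((horizontal distance between cover1 and cell3 below 0.005 m and z of cover1 in the frame of cell3 between 0.034 and 0.042 m and angle between the x axis of cover1 and the x axis of cell3, either way round below 0.09 rad) or (horizontal distance between cover2 and cell3 below 0.005 m and z of cover2 in the frame of cell3 between 0.034 and 0.042 m and angle between the x axis of cover2 and the x axis of cell3, either way round below 0.09 rad) or (horizontal distance between cover3 and cell3 below 0.005 m and z of cover3 in the frame of cell3 between 0.034 and 0.042 m and angle between the x axis of cover3 and the x axis of cell3, either way round below 0.09 rad)) and value of joint pedal below 0.05 rad), for 0.2 s.
2. the pedal is held at its stop while every cell is in its bed, covered (((horizontal distance between cell1 and bed1 below 0.009 m and z of cell1 in the frame of bed1 between -0.004 and 0.004 m and angle between the x axis of cell1 and the y axis of stand, either way round below 0.12 rad) or (horizontal distance between cell1 and bed2 below 0.009 m and z of cell1 in the frame of bed2 between -0.004 and 0.004 m and angle between the x axis of cell1 and the y axis of stand, either way round below 0.12 rad) or (horizontal distance between cell1 and bed3 below 0.009 m and z of cell1 in the frame of bed3 between -0.004 and 0.004 m and angle between the x axis of cell1 and the y axis of stand, either way round below 0.12 rad)) and ((horizontal distance between cover1 and cell1 below 0.005 m and z of cover1 in the frame of cell1 between 0.034 and 0.042 m and angle between the x axis of cover1 and the x axis of cell1, either way round below 0.09 rad) or (horizontal distance between cover2 and cell1 below 0.005 m and z of cover2 in the frame of cell1 between 0.034 and 0.042 m and angle between the x axis of cover2 and the x axis of cell1, either way round below 0.09 rad) or (horizontal distance between cover3 and cell1 below 0.005 m and z of cover3 in the frame of cell1 between 0.034 and 0.042 m and angle between the x axis of cover3 and the x axis of cell1, either way round below 0.09 rad)) and ((horizontal distance between cell2 and bed1 below 0.009 m and z of cell2 in the frame of bed1 between -0.004 and 0.004 m and angle between the x axis of cell2 and the y axis of stand, either way round below 0.12 rad) or (horizontal distance between cell2 and bed2 below 0.009 m and z of cell2 in the frame of bed2 between -0.004 and 0.004 m and angle between the x axis of cell2 and the y axis of stand, either way round below 0.12 rad) or (horizontal distance between cell2 and bed3 below 0.009 m and z of cell2 in the frame of bed3 between -0.004 and 0.004 m and angle between the x axis of cell2 and the y axis of stand, either way round below 0.12 rad)) and ((horizontal distance between cover1 and cell2 below 0.005 m and z of cover1 in the frame of cell2 between 0.034 and 0.042 m and angle between the x axis of cover1 and the x axis of cell2, either way round below 0.09 rad) or (horizontal distance between cover2 and cell2 below 0.005 m and z of cover2 in the frame of cell2 between 0.034 and 0.042 m and angle between the x axis of cover2 and the x axis of cell2, either way round below 0.09 rad) or (horizontal distance between cover3 and cell2 below 0.005 m and z of cover3 in the frame of cell2 between 0.034 and 0.042 m and angle between the x axis of cover3 and the x axis of cell2, either way round below 0.09 rad)) and ((horizontal distance between cell3 and bed1 below 0.009 m and z of cell3 in the frame of bed1 between -0.004 and 0.004 m and angle between the x axis of cell3 and the y axis of stand, either way round below 0.12 rad) or (horizontal distance between cell3 and bed2 below 0.009 m and z of cell3 in the frame of bed2 between -0.004 and 0.004 m and angle between the x axis of cell3 and the y axis of stand, either way round below 0.12 rad) or (horizontal distance between cell3 and bed3 below 0.009 m and z of cell3 in the frame of bed3 between -0.004 and 0.004 m and angle between the x axis of cell3 and the y axis of stand, either way round below 0.12 rad)) and ((horizontal distance between cover1 and cell3 below 0.005 m and z of cover1 in the frame of cell3 between 0.034 and 0.042 m and angle between the x axis of cover1 and the x axis of cell3, either way round below 0.09 rad) or (horizontal distance between cover2 and cell3 below 0.005 m and z of cover2 in the frame of cell3 between 0.034 and 0.042 m and angle between the x axis of cover2 and the x axis of cell3, either way round below 0.09 rad) or (horizontal distance between cover3 and cell3 below 0.005 m and z of cover3 in the frame of cell3 between 0.034 and 0.042 m and angle between the x axis of cover3 and the x axis of cell3, either way round below 0.09 rad)) and value of joint pedal above 0.32 rad), for 0.6 s.
At the end, for the whole second after the job is handed in: Every cell stands flat on the floor inside the tray (tilt under 0.06 rad), at rest, with a cover lying flat on it within 5 mm and 0.09 rad; the pedal is up again (x of cell1 in the frame of tray between -0.135 and 0.135 m and y of cell1 in the frame of tray between -0.055 and 0.055 m and z of cell1 in the frame of tray between 0 and 0.0075 m and angle between each of cell1, cell2, cell3's own z axis and vertical below 0.06 rad and linear speed of each of cell1, cell2, cell3 below 0.02 m/s and ((horizontal distance between cover1 and cell1 below 0.005 m and z of cover1 in the frame of cell1 between 0.034 and 0.042 m and angle between the x axis of cover1 and the x axis of cell1, either way round below 0.09 rad) or (horizontal distance between cover2 and cell1 below 0.005 m and z of cover2 in the frame of cell1 between 0.034 and 0.042 m and angle between the x axis of cover2 and the x axis of cell1, either way round below 0.09 rad) or (horizontal distance between cover3 and cell1 below 0.005 m and z of cover3 in the frame of cell1 between 0.034 and 0.042 m and angle between the x axis of cover3 and the x axis of cell1, either way round below 0.09 rad)) and x of cell2 in the frame of tray between -0.135 and 0.135 m and y of cell2 in the frame of tray between -0.055 and 0.055 m and z of cell2 in the frame of tray between 0 and 0.0075 m and ((horizontal distance between cover1 and cell2 below 0.005 m and z of cover1 in the frame of cell2 between 0.034 and 0.042 m and angle between the x axis of cover1 and the x axis of cell2, either way round below 0.09 rad) or (horizontal distance between cover2 and cell2 below 0.005 m and z of cover2 in the frame of cell2 between 0.034 and 0.042 m and angle between the x axis of cover2 and the x axis of cell2, either way round below 0.09 rad) or (horizontal distance between cover3 and cell2 below 0.005 m and z of cover3 in the frame of cell2 between 0.034 and 0.042 m and angle between the x axis of cover3 and the x axis of cell2, either way round below 0.09 rad)) and x of cell3 in the frame of tray between -0.135 and 0.135 m and y of cell3 in the frame of tray between -0.055 and 0.055 m and z of cell3 in the frame of tray between 0 and 0.0075 m and ((horizontal distance between cover1 and cell3 below 0.005 m and z of cover1 in the frame of cell3 between 0.034 and 0.042 m and angle between the x axis of cover1 and the x axis of cell3, either way round below 0.09 rad) or (horizontal distance between cover2 and cell3 below 0.005 m and z of cover2 in the frame of cell3 between 0.034 and 0.042 m and angle between the x axis of cover2 and the x axis of cell3, either way round below 0.09 rad) or (horizontal distance between cover3 and cell3 below 0.005 m and z of cover3 in the frame of cell3 between 0.034 and 0.042 m and angle between the x axis of cover3 and the x axis of cell3, either way round below 0.09 rad)) and value of joint pedal below 0.05 rad); the robot touches nothing.
It fails at once if one of the vials or the glass dish is moved more than 30 mm or tipped over (distance of any of vial_a, vial_b, vial_c, dish from where it was at the start of the episode above 0.03 m or angle between any of vial_a, vial_b, vial_c, dish's own z axis and vertical above 0.6 rad).
Of cell1, cell2, cell3 only 2 to 3 are there at a start; the rules pass over those that are not, and their reading is None.
At some moment in a run one of cell1, cell2, cell3 may be knocked a few centimetres aside while the robot is not near it.
It also fails if it takes over 210 s, if anything falls off the work surface, if the arm or the gripper's body presses on something with over 40 N, if the wrist force passes 120 N, or if a joint passes its speed limit or range.

## Working session

There is one attempt and no reset: what is moved stays moved. The work goes in short steps, Python scripts to look and compute and a tool call to move; the robot and the scene stay as the last step left them, time stands still between calls to the robot, and variables do not carry over. Pictures are saved under pics/ and viewed, and the job is handed in when it is done.

Besides the shell and the picture viewer there is one more tool, called after "Emit:" by a JSON object that holds its "method" and its "body", one argument or row to a line. apply_moves: Moves the arm, as the interface text tells. Its arguments: {"type":"object","properties":{"motion":{"type":"string"},"squeeze":{"type":"number"}},"required":["motion"]}

```bash
ls; mkdir -p pics; cat > h.py <<'E'
import numpy as np, cv2
from rig import r, grab_frame, spotter
def save(n,name,crop=None,sc=1):
    f=grab_frame(n); im=f["img"][:,:,::-1].copy()
    if crop: x0,y0,x1,y1=crop; im=im[y0:y1,x0:x1]
    if sc!=1: im=cv2.resize(im,None,fx=sc,fy=sc,interpolation=cv2.INTER_CUBIC)
    cv2.imwrite(f"pics/{name}.png",im); return f
def proj(f,X):
    c=np.array(f["R"])@np.array(X,float)+np.array(f["t"]); return np.array([f["fx"]*c[0]/c[2]+f["cx"],f["fy"]*c[1]/c[2]+f["cy"]])
def back(f,u,v,z):
    R=np.array(f["R"]);t=np.array(f["t"]); d=R.T@np.array([(u-f["cx"])/f["fx"],(v-f["cy"])/f["fy"],1]); o=-R.T@t
    return o+d*(z-o[2])/d[2]
E
python3 - <<'E'
from h import *
s=r.sense(); print({k:np.round(v,3).tolist() for k,v in s.items()})
for n in("scene","top","wrist"):
    f=save(n,n+"0")
    print(n,f["fx"],f["cx"],f["cy"],np.round(f["R"],3).tolist(),np.round(f["t"],1))
for q in ("cell1","cover1","tray","sheet","stand","bed1","bed2","bed3","pedal_pad","vial_a","vial_c","dish"):
  for d in spotter.place_of(q,"top"): print(q,np.round(d["point"],0),round(d["conf"],2))
E
```

```text
pics
{'clock': 0.0, 'qpos': [1.268, 0.354, 1.634, 0.0, 1.155, -0.002], 'qvel': [0.001, -0.0, 0.001, 0.0, -0.001, -0.0], 'joint_efforts': [0.001, -60.525, -34.207, 0.0, 0.009, -0.0], 'eef_pos': [185.085, 596.695, 403.956], 'tcp_rot': [-3.14, -0.0, 2.841], 'contact_force': [-0.896, 0.986, 0.683], 'wrist_torque': [0.02, 0.022, -0.033], 'opening': 1.006}
scene 488.8388461322265 326.82682900471826 195.93945486715666 [[-0.858, 0.514, 0.007], [0.431, 0.727, -0.535], [-0.28, -0.456, -0.845]] [ 421.2 -194.9 1416. ]
top 449.8341568499568 319.2060301442194 195.1245857697721 [[-0.0, -1.0, -0.007], [-0.998, 0.0, -0.063], [0.063, 0.006, -0.998]] [  20.7  495.  1487.6]
wrist 351.3443755525599 320.11207660461355 203.0278517862793 [[0.297, 0.955, -0.001], [0.907, -0.282, 0.314], [0.299, -0.095, -0.95]] [-623.4  -39.9  379.7]
cell1 [613. 334.   6.] 0.95
cell1 [757. 385.  -1.] 0.95
cell1 [517. 324.   3.] 0.88
cell1 [256. 293.  -4.] 0.71
cover1 [ 530. -305.   -3.] 0.81
cover1 [ 630. -308.    2.] 0.79
cover1 [ 430. -292.    2.] 0.7
tray [518. 319.   0.] 0.93
sheet [ 526. -297.    0.] 0.65
stand [608. -20.  -2.] 0.92
bed1 [616.  71.   9.] 0.92
bed1 [612. -21.   9.] 0.69
bed1 [ 604. -109.   10.] 0.63
bed2 [616.  71.   9.] 0.92
bed2 [612. -21.   9.] 0.69
bed2 [ 604. -109.   10.] 0.63
bed3 [616.  71.   9.] 0.92
bed3 [612. -21.   9.] 0.69
bed3 [ 604. -109.   10.] 0.63
pedal_pad [449.  -5.  72.] 0.67
pedal_pad [ 746. -250.    1.] 0.26
vial_a [ 746. -250.    6.] 0.54
vial_a [ 398. -108.   -0.] 0.53
vial_a [396. 141.  -0.] 0.37
vial_c [ 746. -250.    6.] 0.54
vial_c [ 398. -108.   -0.] 0.53
vial_c [396. 141.  -0.] 0.37
dish [730. 261.  -1.] 0.75
```

View pics/top0.png

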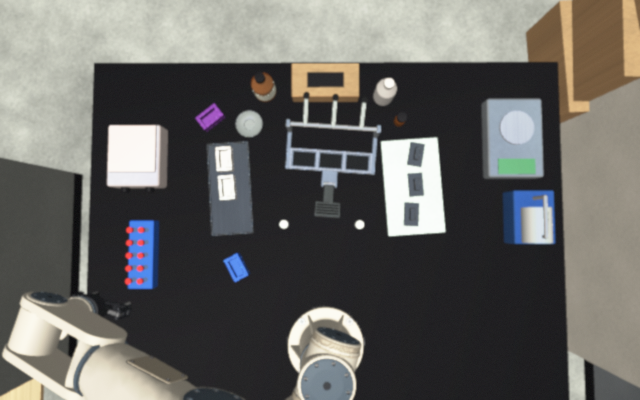

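View pics/scene0.png

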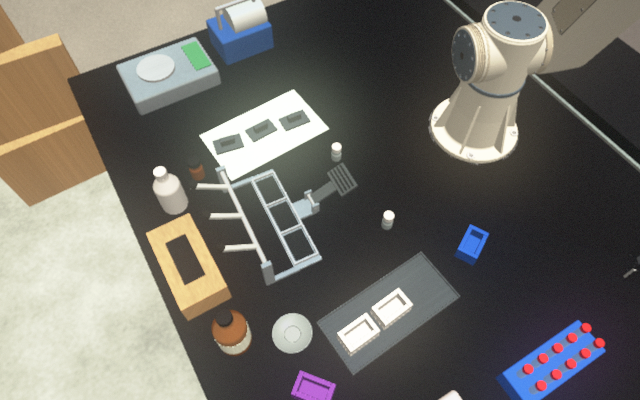

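View pics/wrist0.png

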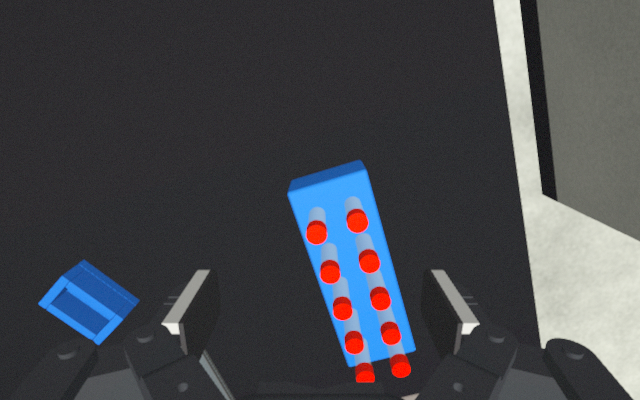

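```bash
cat >> h.py <<'E'
def wrap(a): return (a+np.pi)%(2*np.pi)-np.pi
def go(x,y,z,yaw,s=None):
    "numbers for TCP target (pointing down)"
    s=s or r.sense(); p=s["eef_pos"]; Y=s["tcp_rot"][2]
    R=cv2.Rodrigues(np.array([0,0,Y]))[0]@np.diag([1,-1,-1.])
    d=R.T@(np.array([x,y,z])-p)/1000; tw=-wrap(yaw-Y)/np.pi
    n=max(np.linalg.norm(d)*1000/41.7,abs(tw)*180/7.16)
    print("move x %.4f y %.4f z %.4f tw %.4f  rows>=%.1f"%(*d,tw,n))
E
python3 - <<'E'
from h import *
f=grab_frame("wrist"); s=r.sense()
R=np.array(f["R"]);C=-R.T@f["t"]; Y=s["tcp_rot"][2]
T=cv2.Rodrigues(np.array([0,0,Y]))[0]@np.diag([1,-1,-1.])
print("cam in tool",T.T@(C-s["eef_pos"])); print(T.T@R.T)
E
python3 - <<'E'
import cv2
im=cv2.imread('pics/top0.png')
cv2.imwrite('pics/top0a.png',cv2.resize(im[90:250,195:455],None,fx=3,fy=3,interpolation=cv2.INTER_CUBIC))
E
```

```text
cam in tool [80.46998397 -0.71830678 31.76647942]
[[-1.12511157e-03 -9.49531346e-01 -3.13670140e-01]
 [ 9.99999365e-01 -1.04720172e-03 -4.16871035e-04]
 [ 6.73562057e-05 -3.13670409e-01  9.49531921e-01]]
```

View pics/top0a.png

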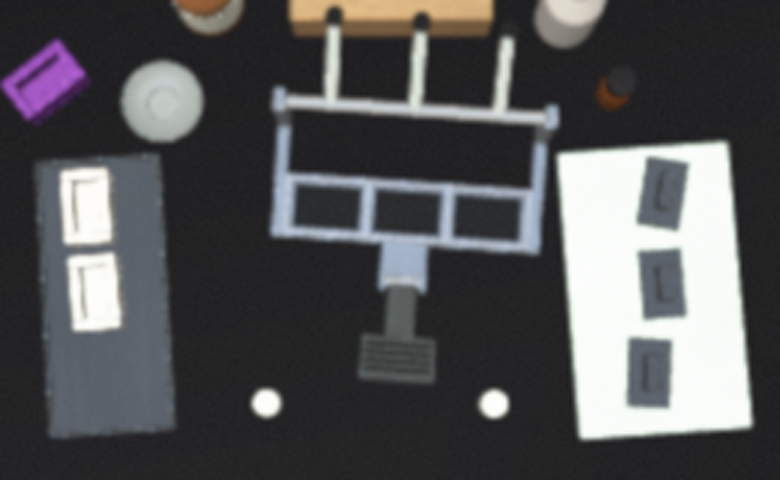

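```bash
python3 - <<'E'
from h import *
go(535,300,400,3.1)
E
```

```text
move x -0.4221 y -0.1799 z 0.0047 tw -0.0825  rows>=11.0
```

Emit:
{"method": "apply_moves", "body": {
  "motion": "1 -0.422 -0.18 0.005 -0.082;1 -0.422 -0.18 0.005 -0.082;1 -0.422 -0.18 0.005 -0.082;1 -0.422 -0.18 0.005 -0.082;1 -0.422 -0.18 0.005 -0.082;1 -0.422 -0.18 0.005 -0.082;1 -0.422 -0.18 0.005 -0.082;1 -0.422 -0.18 0.005 -0.082;1 -0.422 -0.18 0.005 -0.082;1 -0.422 -0.18 0.005 -0.082;1 -0.422 -0.18 0.005 -0.082;1 -0.422 -0.18 0.005 -0.082;1 -0.422 -0.18 0.005 -0.082;1 -0.422 -0.18 0.005 -0.082;1 -0.422 -0.18 0.005 -0.082",
  "squeeze": 40
}}

```text
clock: 2.05
eef_pos: [534.0, 300.7, 399.6]
tcp_rot: [3.141, -0.001, 3.099]
contact_force: [-0.0, 0.5, -0.5]
opening: 1.001
```

```bash
python3 - <<'E'
from h import *
s=r.sense(); print(s["eef_pos"],s["tcp_rot"])
f=save("wrist","w1")
import pickle; pickle.dump(f,open("w1.pkl","wb"))
for q in("cell1","tray"):
  for d in spotter.place_of(q,"wrist"): print(q,np.round(d["point"],0),round(d["conf"],2),proj(f,d["point"]))
E
```

```text
[534.03858644 300.71229999 399.60110516] [ 3.14147776e+00 -6.42237387e-04  3.09912078e+00]
cell1 [618. 337.   2.] 0.86 [356.23667595 237.92818905]
cell1 [756. 391.   2.] 0.65 [399.94697757 337.69460174]
cell1 [521. 332.   4.] 0.59 [350.8086882  154.04639959]
```

View pics/w1.png

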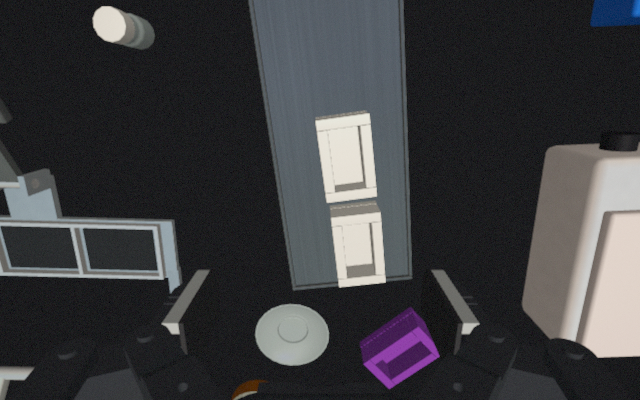

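```bash
cat >> h.py <<'E'
from scipy.optimize import minimize
def boxpts(x,y,yaw,z0,L,W,H):
    c,s=np.cos(yaw),np.sin(yaw); P=[]
    for a in(-L/2,L/2):
        for b in(-W/2,W/2):
            for h in(0,H): P.append([x+c*a-s*b,y+s*a+c*b,z0+h])
    return P
def hull(f,P):
    return cv2.convexHull(np.array([proj(f,p) for p in P],np.float32))[:,0]
def fit(f,mask,guess,boxes,rad=None):
    """boxes: list of (z0,L,W,H); mask uint8 0/1; guess x,y,yaw"""
    K=4; m0=mask.astype(np.float32)
    H0=np.vstack([hull(f,boxpts(*guess,*b)) for b in boxes]); lo=np.maximum(H0.min(0)-25,0).astype(int); hi=np.minimum(H0.max(0)+25,[640,400]).astype(int)
    m=cv2.resize(m0[lo[1]:hi[1],lo[0]:hi[0]],None,fx=K,fy=K,interpolation=cv2.INTER_LINEAR)>0.5
    def cost(q):
        r_=np.zeros(m.shape,np.uint8)
        for b in boxes:
            h=(hull(f,boxpts(q[0],q[1],q[2]/50,*b))-lo+0.5)*K-0.5
            cv2.fillConvexPoly(r_,np.round(h*16).astype(np.int32),1,shift=4)
        r_=r_>0
        return 1-(r_&m).sum()/max(1,(r_|m).sum())
    q0=np.array([guess[0],guess[1],guess[2]*50]); best=None
    for st in(8,4,2):
        sim=np.vstack([q0]+[q0+np.eye(3)[i]*st for i in range(3)])
        o=minimize(cost,q0,method="Nelder-Mead",options=dict(initial_simplex=sim,xatol=.05,fatol=1e-4)); q0=o.x
    return q0[0],q0[1],q0[2]/50,1-o.fun
def whitemask(f,guess,box,thr=120):
    im=f["img"].astype(int); m=((im.min(2)>thr)).astype(np.uint8)
    h=hull(f,boxpts(*guess,*box)); roi=np.zeros_like(m); cv2.fillConvexPoly(roi,np.round(h).astype(np.int32),1); 
    n,lab,st,ce=cv2.connectedComponentsWithStats(m); 
    cnt=np.bincount(lab[(roi>0)&(m>0)],minlength=n); k=cnt.argmax(); mm=(lab==k).astype(np.uint8)
    c,_=cv2.findContours(mm,cv2.RETR_EXTERNAL,cv2.CHAIN_APPROX_NONE); out=np.zeros_like(m); cv2.drawContours(out,c,-1,1,-1); return out
def fitcell(f,guess,z0=4,thr=120):
    b=(z0,80,50,38); m=whitemask(f,guess,b,thr); return fit(f,m,guess,[b])
def overlay(f,items,name,crop,sc=2):
    im=f["img"][:,:,::-1].copy(); im=cv2.resize(im,None,fx=sc,fy=sc,interpolation=cv2.INTER_CUBIC)
    for (q,boxes) in items:
        for b in boxes:
            P=boxpts(*q,*b); pp=[np.round((proj(f,p)+.5)*sc-.5).astype(int) for p in P]
            for i in range(8):
                for j in range(i+1,8):
                    if bin(i^j).count("1")==1: cv2.line(im,tuple(map(int,pp[i])),tuple(map(int,pp[j])),(0,255,0),1)
    x0,y0,x1,y1=[int(c*sc) for c in crop]; cv2.imwrite(f"pics/{name}.png",im[y0:y1,x0:x1])
E
python3 - <<'E'
from h import *
import pickle; f=pickle.load(open("w1.pkl","rb"))
its=[]
for g in((618,337,.1),(521,332,.1)):
  for thr in(90,120,150):
    q=fitcell(f,g,thr=thr); print(thr,np.round(q,3))
    if thr==120: its.append((q[:3],[(4,80,50,38)]))
overlay(f,its,"w1o",(240,90,480,390),2)
E
```

```text
90 [6.13383e+02 3.35711e+02 7.80000e-02 7.31000e-01]
120 [6.20680e+02 3.36329e+02 7.50000e-02 8.69000e-01]
150 [6.22486e+02 3.36550e+02 7.60000e-02 8.49000e-01]
90 [5.18762e+02 3.25548e+02 9.00000e-02 6.17000e-01]
120 [5.19210e+02 3.25574e+02 9.10000e-02 9.70000e-01]
150 [5.21136e+02 3.25791e+02 9.20000e-02 9.53000e-01]
```

View pics/w1o.png

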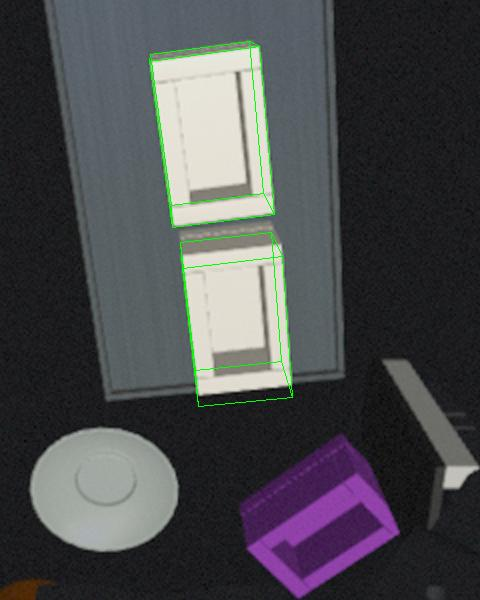

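```bash
cat >> h.py <<'E'
def fittop(f,guess,ztop=42,thr=190):
    b=(ztop,80,50,0); m=whitemask(f,guess,b,thr); return fit(f,m,guess,[b])
E
python3 - <<'E'
from h import *
import pickle; f=pickle.load(open("w1.pkl","rb"))
its=[]
for g in((614,336,.08),(520,327,.09)):
  for thr in(160,180,200):
    q=fittop(f,g,thr=thr); print(thr,np.round(q,3))
    if thr==180: its.append((q[:3],[(4,80,50,38)]))
overlay(f,its,"w1o",(240,90,480,390),2)
E
```

```text
160 [6.13660e+02 3.35923e+02 7.70000e-02 9.79000e-01]
180 [6.13987e+02 3.36009e+02 8.10000e-02 9.53000e-01]
200 [6.14535e+02 3.35289e+02 8.00000e-02 7.33000e-01]
160 [5.18843e+02 3.25724e+02 9.40000e-02 9.79000e-01]
180 [5.19196e+02 3.25948e+02 9.70000e-02 9.63000e-01]
200 [5.19505e+02 3.25595e+02 9.00000e-02 6.87000e-01]
```

View pics/w1o.png

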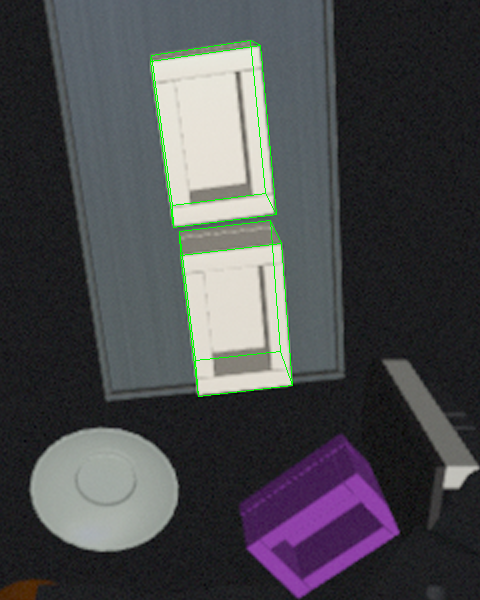

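```bash
python3 - <<'E'
from h import *
go(600,20,400,1.57)
E
```

```text
move x -0.0776 y -0.2781 z -0.0002 tw 0.4871  rows>=12.2
```

Emit:
{"method": "apply_moves", "body": {
  "motion": "1 -0.078 -0.278 0 0.487;1 -0.078 -0.278 0 0.487;1 -0.078 -0.278 0 0.487;1 -0.078 -0.278 0 0.487;1 -0.078 -0.278 0 0.487;1 -0.078 -0.278 0 0.487;1 -0.078 -0.278 0 0.487;1 -0.078 -0.278 0 0.487;1 -0.078 -0.278 0 0.487;1 -0.078 -0.278 0 0.487;1 -0.078 -0.278 0 0.487;1 -0.078 -0.278 0 0.487;1 -0.078 -0.278 0 0.487;1 -0.078 -0.278 0 0.487;1 -0.078 -0.278 0 0.487;1 -0.078 -0.278 0 0.487"
}}

```text
clock: 3.53
eef_pos: [600.7, 19.4, 399.8]
tcp_rot: [3.142, -0.0, 1.571]
contact_force: [-0.3, 0.6, -0.4]
opening: 1.004
```

```bash
python3 - <<'E'
from h import *
s=r.sense(); print(s["eef_pos"],s["tcp_rot"])
f=save("wrist","w2")
import pickle; pickle.dump(f,open("w2.pkl","wb"))
for q in("bed1","pedal_pad","cover1"):
  for d in spotter.place_of(q,"wrist"): print(q,np.round(d["point"],0),round(d["conf"],2),proj(f,d["point"]))
E
```

```text
[600.69218966  19.43865628 399.76302621] [ 3.14152057e+00 -3.29243800e-07  1.57087632e+00]
bed1 [ 604. -107.   14.] 0.89 [323.50301327 277.20803858]
bed1 [609. -19.   9.] 0.87 [327.89195477 202.86101988]
bed1 [617.  79.  12.] 0.71 [336.99861708 109.06823274]
pedal_pad [446.  -8.  72.] 0.88 [147.75635321 213.28939648]
```

View pics/w2.png

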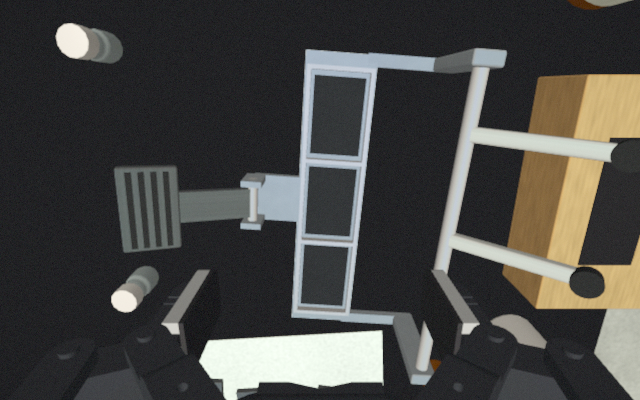

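```bash
cat >> h.py <<'E'
def rect(f,x,y,yaw,z,L,W):
    return hull(f,boxpts(x,y,yaw,z,L,W,0))
def fitbeds(f,guess,thr=75,which=(1,0,-1)):
    "stand x,y,yaw ; bed floor dark, visible = floor rect ∩ lip-top rect"
    K=4; g=cv2.cvtColor(f["img"],cv2.COLOR_RGB2GRAY).astype(np.float32)
    def polys(q):
        x,y,yw=q; out=[]
        for k in which:
            cx,cy=x-np.sin(yw)*90*k,y+np.cos(yw)*90*k
            out.append((rect(f,cx,cy,yw,16,57,86),rect(f,cx,cy,yw,10,57,86)))
        return out
    A=np.vstack([a for p in polys(guess) for a in p]); lo=np.maximum(A.min(0)-8,0).astype(int); hi=np.minimum(A.max(0)+8,[640,400]).astype(int)
    G=cv2.resize(g[lo[1]:hi[1],lo[0]:hi[0]],None,fx=K,fy=K,interpolation=cv2.INTER_LINEAR)
    m=(G<thr); 
    # keep only components overlapping guess interiors
    roi=np.zeros(m.shape,np.uint8)
    tr=lambda h:np.round(((h-lo+.5)*K-.5)*16).astype(np.int32)
    n,lab=cv2.connectedComponents(m.astype(np.uint8))
    keep=np.zeros_like(m)
    for a,b in polys(guess):
        t=np.zeros(m.shape,np.uint8); cv2.fillConvexPoly(t,tr(a),1,shift=4)
        k=np.bincount(lab[(t>0)&m],minlength=n); k[0]=0; keep|=lab==k.argmax()
    def cost(q):
        R_=np.zeros(m.shape,bool)
        for a,b in polys((q[0],q[1],q[2]/100)):
            t=np.zeros(m.shape,np.uint8);u=t.copy();cv2.fillConvexPoly(t,tr(a),1,shift=4);cv2.fillConvexPoly(u,tr(b),1,shift=4); R_|=(t>0)&(u>0)
        return 1-(R_&keep).sum()/(R_|keep).sum()
    q0=np.array([guess[0],guess[1],guess[2]*100])
    for st in(6,3,1):
        sim=np.vstack([q0]+[q0+np.eye(3)[i]*st for i in range(3)])
        o=minimize(cost,q0,method="Nelder-Mead",options=dict(initial_simplex=sim,xatol=.05,fatol=1e-4)); q0=o.x
    return q0[0],q0[1],q0[2]/100,1-o.fun
def bedpos(st,k):
    return st[0]-np.sin(st[2])*90*k, st[1]+np.cos(st[2])*90*k
E
python3 - <<'E'
from h import *
import pickle; f=pickle.load(open("w2.pkl","rb"))
g=cv2.cvtColor(f["img"],cv2.COLOR_RGB2GRAY)
print(g[200,295:370].tolist())
for thr in(70,90,110):
    q=fitbeds(f,(610,-19,-.065),thr); print(thr,np.round(q,4))
its=[]
for k in(1,0,-1):
    bx,by=bedpos(q,k); its.append(((bx,by,q[2]),[(10,57,86,6)]))
overlay(f,its,"w2o",(240,30,440,330),2.5)
E
```

```text
[182, 179, 179, 179, 190, 205, 206, 207, 193, 174, 178, 156, 81, 54, 55, 52, 52, 49, 55, 55, 58, 54, 54, 52, 55, 55, 50, 51, 54, 49, 56, 57, 53, 56, 56, 54, 54, 55, 55, 53, 56, 55, 53, 56, 56, 56, 51, 57, 57, 53, 50, 53, 54, 53, 54, 54, 57, 57, 116, 171, 178, 160, 162, 200, 206, 205, 198, 161, 29, 33, 34, 31, 31, 35, 34]
70 [ 6.143437e+02 -2.054870e+01 -7.530000e-02  7.321000e-01]
90 [ 6.134031e+02 -2.017220e+01 -7.230000e-02  7.499000e-01]
110 [ 6.142831e+02 -1.994170e+01 -7.290000e-02  7.650000e-01]
```

View pics/w2o.png

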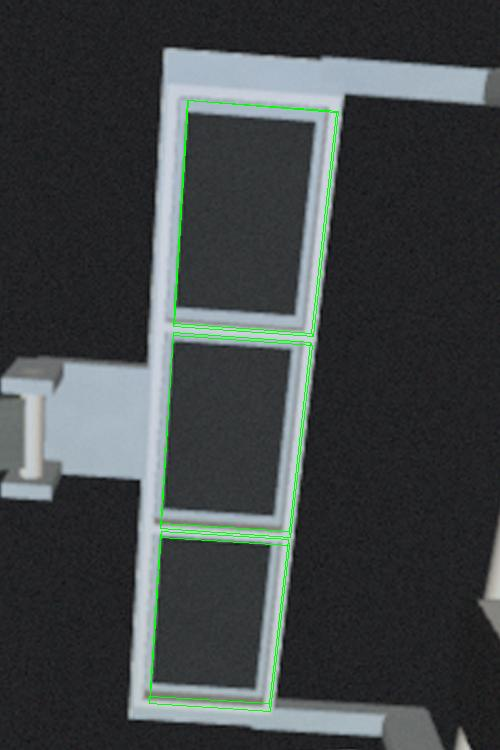

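```bash
cat >> h.py <<'E'
def fitpads(f,guess,thr=110,which=(1,0,-1),z=10):
    g=cv2.cvtColor(f["img"],cv2.COLOR_RGB2GRAY); res=[]
    n,lab=cv2.connectedComponents((g<thr).astype(np.uint8))
    for k in which:
        bx,by=bedpos(guess,k); u,v=proj(f,(bx,by,z)); u,v=int(round(u)),int(round(v))
        m=(lab==lab[v,u]).astype(np.uint8)
        m=cv2.morphologyEx(m,cv2.MORPH_OPEN,np.ones((5,5)))
        if m.sum()>20000: print("leak",k); continue
        c=max(cv2.findContours(m,cv2.RETR_EXTERNAL,cv2.CHAIN_APPROX_NONE)[0],key=cv2.contourArea)[:,0]
        P=np.array([back(f,a,b,z)[:2] for a,b in c],np.float32)
        rc=cv2.minAreaRect(P); (cx,cy),(w,h),a=rc
        a=np.deg2rad(a)
        if w>h: a+=np.pi/2; w,h=h,w
        a=wrap(2*a)/2
        res.append((k,cx,cy,w,h,a)); print(k,np.round([cx,cy,w,h,a],3))
    return res
E
python3 - <<'E'
from h import *
import pickle; f=pickle.load(open("w2.pkl","rb"))
q=(612,-19,-.065)
R=fitpads(f,q)
its=[((cx,cy,a),[(10,w,h,0)]) for k,cx,cy,w,h,a in R]
its+=[((cx,cy,a),[(10,57,86,6)]) for k,cx,cy,w,h,a in R]
overlay(f,its,"w2o",(240,30,440,330),2.5)
E
```

```text
1 [ 6.17138e+02  7.14740e+01  4.90490e+01  7.49360e+01 -7.20000e-02]
0 [ 6.10792e+02 -1.78290e+01  4.91830e+01  7.53670e+01 -7.20000e-02]
-1 [ 6.04282e+02 -1.07078e+02  4.89620e+01  7.56570e+01 -7.20000e-02]
```

View pics/w2o.png

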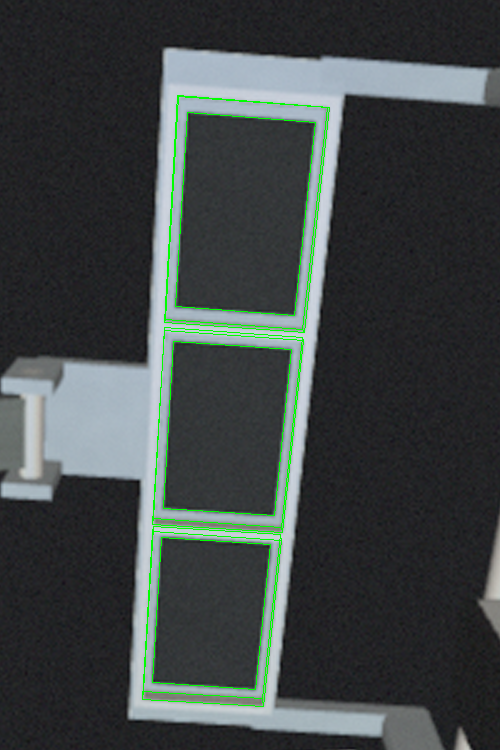

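```bash
python3 - <<'E'
from h import *
go(613.7,336,330,3.2196)
E
```

```text
move x 0.3170 y 0.0124 z 0.0697 tw -0.5253  rows>=13.2
```

Emit:
{"method": "apply_moves", "body": {
  "motion": "0.8 0.317 0.012 0.03 -0.525;0.8 0.317 0.012 0.03 -0.525;0.8 0.317 0.012 0.03 -0.525;0.8 0.317 0.012 0.03 -0.525;0.8 0.317 0.012 0.03 -0.525;0.8 0.317 0.012 0.03 -0.525;0.8 0.317 0.012 0.03 -0.525;0.8 0.317 0.012 0.03 -0.525;0.8 0.317 0.012 0.03 -0.525;0.8 0.317 0.012 0.03 -0.525;0.8 0.317 0.012 0.07 -0.525;0.8 0.317 0.012 0.07 -0.525;0.8 0.317 0.012 0.07 -0.525;0.8 0.317 0.012 0.07 -0.525;0.8 0.317 0.012 0.07 -0.525;0.8 0.317 0.012 0.07 -0.525;0.8 0.317 0.012 0.07 -0.525"
}}

```text
clock: 5.15
eef_pos: [613.7, 335.9, 330.2]
tcp_rot: [3.141, 0.001, -3.068]
contact_force: [-0.3, -0.9, -0.2]
opening: 0.897
```

```bash
python3 - <<'E'
from h import *
s=r.sense(); print(s["eef_pos"],s["tcp_rot"])
f=grab_frame("wrist")
q=fittop(f,(614,336,.08),thr=160); print(np.round(q,3))
overlay(f,[(q[:3],[(4,80,50,38)])],"w3",(120,0,520,400),1.5)
go(q[0],q[1],187,q[2]+np.pi)
E
```

```text
[613.70786242 335.88615095 330.16516915] [ 3.14125140e+00  7.26030276e-04 -3.06828179e+00]
[6.14468e+02 3.36293e+02 7.40000e-02 9.73000e-01]
move x -0.0008 y 0.0004 z 0.1431 tw -0.0000  rows>=3.4
```

View pics/w3.png

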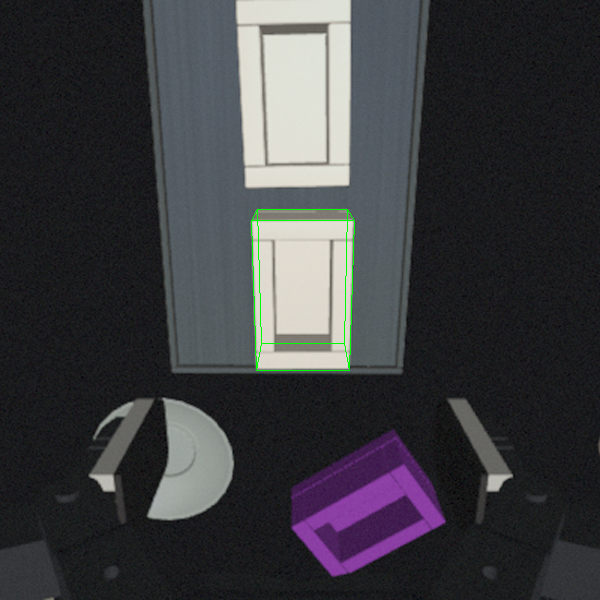

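Emit:
{"method": "apply_moves", "body": {
  "motion": "0.8 0 0 0.03 0;0.8 0 0 0.06 0;0.8 0 0 0.09 0;0.8 -0.001 0 0.12 0;0.8 -0.001 0 0.133 0;0.8 -0.001 0 0.143 0;0.8 -0.001 0 0.143 0;0.8 -0.001 0 0.143 0;0 -0.001 0 0.143 0;-0.4 -0.001 0 0.143 0;-0.4 -0.001 0 0.143 0;-0.4 -0.001 0 0.143 0;-0.4 -0.001 0 0.143 0;-0.4 -0.001 0 0.143 0;-0.4 -0.001 0 0.143 0",
  "squeeze": 40
}}

```text
clock: 6.45
eef_pos: [615.3, 336.4, 188.7]
tcp_rot: [3.14, 0.003, -3.065]
contact_force: [-0.8, -0.5, 5.8]
opening: 0.578
```

```bash
python3 - <<'E'
from h import *
s=r.sense(); print(s["eef_pos"],s["tcp_rot"],s["contact_force"],s["opening"])
f=save("wrist","w4")
E
```

```text
[615.28106591 336.36402278 188.73218965] [ 3.14034285e+00  2.77181195e-03 -3.06542258e+00] [-0.84228215 -0.51494756  5.78227629] 0.5779721489294899
```

View pics/w4.png

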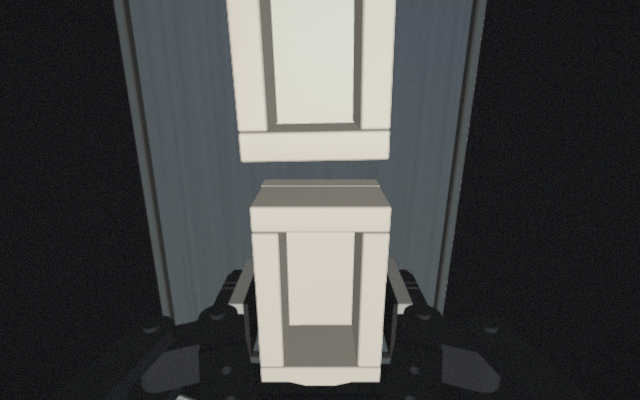

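```bash
cat >> h.py <<'E'
def inhand(q,s):
    Y=s["tcp_rot"][2]; d=np.array(q[:2])-s["eef_pos"][:2]
    t=np.array([np.cos(Y)*d[0]+np.sin(Y)*d[1], np.sin(Y)*d[0]-np.cos(Y)*d[1]]); return t, wrap(2*(q[2]-Y))/2
E
python3 - <<'E'
from h import *
s=r.sense(); f=grab_frame("wrist")
for thr in(130,160):
  q=fittop(f,(614.5,336,.075),thr=thr); print(np.round(q,3),inhand(q,s))
overlay(f,[(q[:3],[(4,80,50,38)])],"w4o",(120,0,520,400),1.5)
E
```

```text
[6.13933e+02 3.35416e+02 7.40000e-02 9.59000e-01] (array([ 1.39265166, -0.86564216]), np.float64(-0.0019279789025166139))
[6.14207e+02 3.35711e+02 7.50000e-02 3.97000e-01] (array([ 1.09710518, -0.59266022]), np.float64(-0.0014930285084755468))
```

View pics/w4o.png

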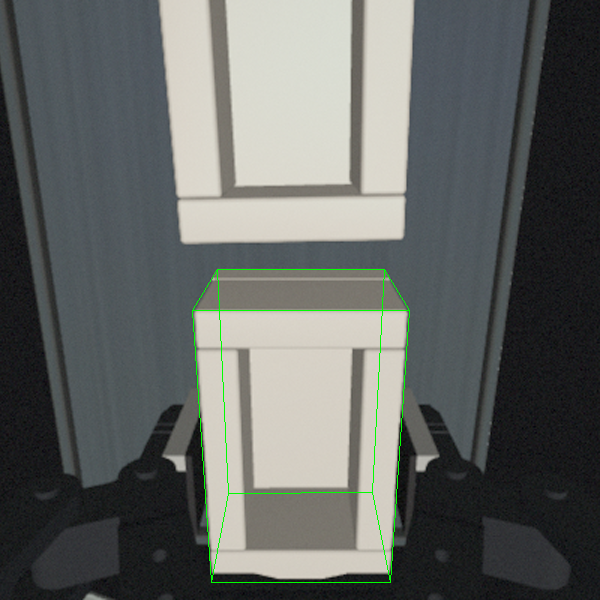

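Emit:
{"method": "apply_moves", "body": {
  "motion": "-0.4 0 0 -0.02 0;-0.4 0 0 -0.05 0;-0.4 0 0 -0.08 0;-0.4 0 0 -0.11 0;-0.4 0 0 -0.11 0;-0.4 0 0 -0.11 0",
  "squeeze": 40
}}

```text
clock: 7.05
eef_pos: [615.2, 336.3, 299.6]
tcp_rot: [3.14, 0.004, -3.065]
contact_force: [-0.6, -0.1, -2.0]
opening: 0.577
```

```bash
python3 - <<'E'
from h import *
s=r.sense(); print(s["eef_pos"],s["tcp_rot"],s["contact_force"],s["opening"])
go(617.8,70.2,300,1.50)
E
```

```text
[615.15192638 336.26913284 299.58189751] [ 3.13957302  0.00443484 -3.06547222] [-0.61032815 -0.06787824 -2.02979349] 0.5767274623625794
move x 0.0176 y -0.2655 z -0.0004 tw 0.5468  rows>=13.7
```

Emit:
{"method": "apply_moves", "body": {
  "motion": "-0.4 0.0176 -0.2655 0 0.547;-0.4 0.0176 -0.2655 0 0.547;-0.4 0.0176 -0.2655 0 0.547;-0.4 0.0176 -0.2655 0 0.547;-0.4 0.0176 -0.2655 0 0.547;-0.4 0.0176 -0.2655 0 0.547;-0.4 0.0176 -0.2655 0 0.547;-0.4 0.0176 -0.2655 0 0.547;-0.4 0.0176 -0.2655 0 0.547;-0.4 0.0176 -0.2655 0 0.547;-0.4 0.0176 -0.2655 0 0.547;-0.4 0.0176 -0.2655 0 0.547;-0.4 0.0176 -0.2655 0 0.547;-0.4 0.0176 -0.2655 0 0.547;-0.4 0.0176 -0.2655 0 0.547;-0.4 0.0176 -0.2655 0 0.547;-0.4 0.0176 -0.2655 0 0.547;-0.4 0.0176 -0.2655 0 0.547"
}}

```text
clock: 8.55
eef_pos: [617.0, 69.9, 296.2]
tcp_rot: [-3.141, 0.0, 1.502]
contact_force: [-0.4, 0.8, -2.0]
opening: 0.576
```

```bash
python3 - <<'E'
from h import *
s=r.sense(); print(s["eef_pos"],s["tcp_rot"],s["contact_force"],s["opening"])
f=save("wrist","w5")
R=fitpads(f,(610.8,-17.8,-.072),which=(0,-1))
go(617.8,70.2,205,1.50)
E
```

```text
[617.0394093   69.88314579 296.21959842] [-3.14083182e+00  1.28656656e-04  1.50166155e+00] [-0.39906959  0.78091838 -2.03552516] 0.5761135477768878
leak 0
leak -1
move x 0.0004 y 0.0007 z 0.0914 tw 0.0004  rows>=2.2
```

View pics/w5.png

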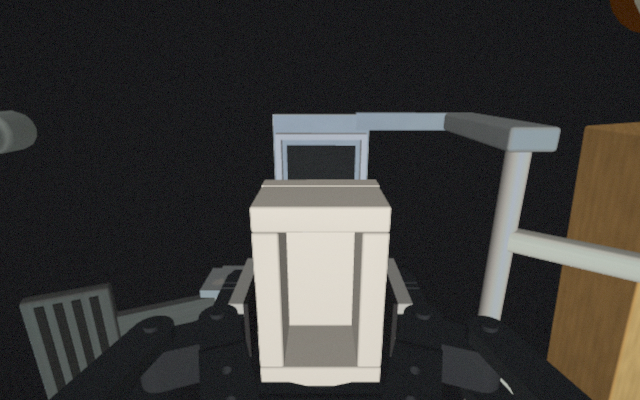

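Emit:
{"method": "apply_moves", "body": {
  "motion": "-0.4 0 0.001 0.03 0;-0.4 0 0.001 0.06 0;-0.4 0 0.001 0.08 0;-0.4 0 0.001 0.085 0;-0.4 0 0.001 0.09 0;-0.4 0 0.001 0.094 0;-0.4 0 0.001 0.098 0;-0.4 0 0.001 0.1 0;-0.4 0 0.001 0.1 0;-0.4 0 0.001 0.1 0"
}}

```text
clock: 9.43
eef_pos: [618.5, 69.8, 197.3]
tcp_rot: [3.141, -0.0, 1.499]
contact_force: [-0.3, -0.3, -1.4]
opening: 0.581
```

```bash
python3 - <<'E'
from h import *
s=r.sense(); print(s["eef_pos"],s["tcp_rot"],s["contact_force"],s["opening"])
f=save("wrist","w6")
E
```

```text
[618.47315112  69.80625489 197.315409  ] [ 3.14068856e+00 -1.46843125e-04  1.49941591e+00] [-0.25820464 -0.26197888 -1.44703973] 0.5812131678516417
```

View pics/w6.png

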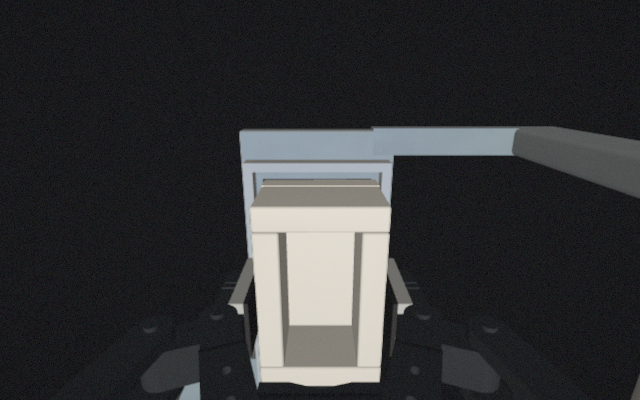

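Emit:
{"method": "apply_moves", "body": {
  "motion": "-0.4 0 -0.001 0.001 0;-0.4 0 -0.001 0.002 0;-0.4 0 -0.001 0.003 0;-0.4 0 -0.001 0.003 0;-0.4 0 -0.001 0.003 0"
}}

```text
clock: 9.9
eef_pos: [617.2, 69.9, 194.7]
tcp_rot: [3.141, -0.0, 1.499]
contact_force: [-4.3, 0.1, 7.7]
opening: 0.577
```

```bash
python3 - <<'E'
from h import *
s=r.sense(); print(s["eef_pos"],s["tcp_rot"],s["contact_force"],s["opening"])
E
```

```text
[617.23656097  69.89911811 194.69576369] [ 3.14142756e+00 -4.95186171e-05  1.49936025e+00] [-4.29514883  0.11225739  7.65628177] 0.5774467516791637
```

Emit:
{"method": "apply_moves", "body": {
  "motion": "0.2 0 0 0 0;0.6 0 0 0 0;0.8 0 0 0 0;0.8 0 0 0 0;0.8 0 0 0 0;0.8 0 0 -0.03 0;0.8 0 0 -0.06 0;0.8 0 0 -0.1 0;0.8 0 0 -0.14 0;0.8 0 0 -0.14 0;0.8 0 0 -0.14 0"
}}

```text
clock: 10.82
eef_pos: [618.1, 70.0, 336.5]
tcp_rot: [3.136, -0.001, 1.499]
contact_force: [-0.1, -0.1, -0.7]
opening: 0.904
```

```bash
cat >> h.py <<'E'
STAND=(610.8,-17.8,-.072)
E
python3 - <<'E'
from h import *
s=r.sense(); print(s["eef_pos"],s["tcp_rot"],s["contact_force"],s["opening"])
f=grab_frame("wrist")
q=fittop(f,(617,71,1.499),ztop=48,thr=150); print(np.round(q,3))
overlay(f,[(q[:3],[(10,80,50,38)])],"w7",(120,0,520,400),1.5)
# cell A check from top camera, and look
f=grab_frame("top")
for d in spotter.place_of("cell1","top"): print(np.round(d["point"],0),round(d["conf"],2))
go(518.8,325.7,330,.094+np.pi)
E
```

```text
[618.12887395  69.95230718 336.54868715] [ 3.13615073e+00 -9.90704046e-04  1.49932654e+00] [-0.119908   -0.14667318 -0.66478329] 0.9036473491850303
[6.16806e+02 8.94450e+01 1.49900e+00 5.74000e-01]
[756. 389.  -3.] 0.92
[517. 325.   4.] 0.71
[617.  67.  13.] 0.71
[256. 292.  -0.] 0.68
move x 0.2483 y -0.1159 z 0.0024 tw -0.5527  rows>=13.9
```

View pics/w7.png

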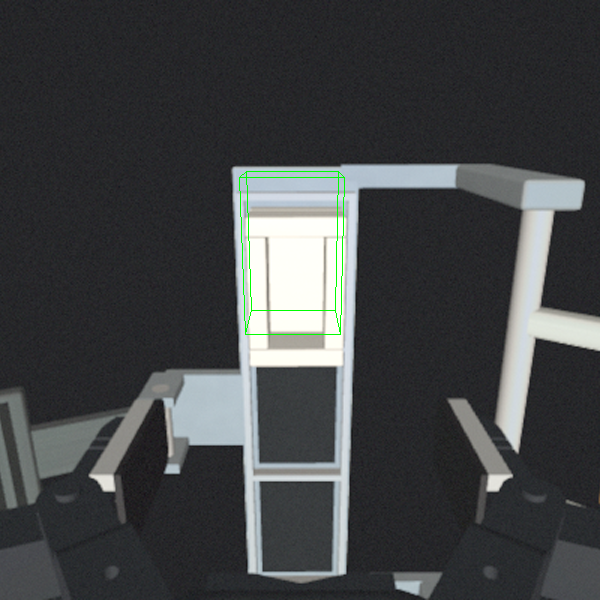

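Emit:
{"method": "apply_moves", "body": {
  "motion": "0.8 0.248 -0.116 0 -0.553;0.8 0.248 -0.116 0 -0.553;0.8 0.248 -0.116 0 -0.553;0.8 0.248 -0.116 0 -0.553;0.8 0.248 -0.116 0 -0.553;0.8 0.248 -0.116 0 -0.553;0.8 0.248 -0.116 0 -0.553;0.8 0.248 -0.116 0 -0.553;0.8 0.248 -0.116 0 -0.553;0.8 0.248 -0.116 0 -0.553;0.8 0.248 -0.116 0 -0.553;0.8 0.248 -0.116 0 -0.553;0.8 0.248 -0.116 0 -0.553;0.8 0.248 -0.116 0 -0.553;0.8 0.248 -0.116 0 -0.553;0.8 0.248 -0.116 0 -0.553;0.8 0.248 -0.116 0 -0.553"
}}

```text
clock: 12.38
eef_pos: [519.0, 325.4, 332.7]
tcp_rot: [-3.141, -0.002, -3.05]
contact_force: [-0.1, 0.3, -0.2]
opening: 0.898
```

```bash
cat >> h.py <<'E'
def whitemask(f,guess,box,thr=120):
    im=f["img"].astype(int); m=((im.min(2)>thr)&(im[:,:,0]>=im[:,:,2]-4)).astype(np.uint8)
    m=cv2.morphologyEx(m,cv2.MORPH_OPEN,np.ones((3,3)))
    h=hull(f,boxpts(*guess,*box)); roi=np.zeros_like(m); cv2.fillConvexPoly(roi,np.round(h).astype(np.int32),1); 
    n,lab,st,ce=cv2.connectedComponentsWithStats(m); 
    cnt=np.bincount(lab[(roi>0)&(m>0)],minlength=n); k=cnt.argmax(); mm=(lab==k).astype(np.uint8)
    c,_=cv2.findContours(mm,cv2.RETR_EXTERNAL,cv2.CHAIN_APPROX_NONE); out=np.zeros_like(m); cv2.drawContours(out,c,-1,1,-1); return out
E
python3 - <<'E'
from h import *
s=r.sense(); print(s["eef_pos"],s["tcp_rot"])
f=grab_frame("wrist")
q=fittop(f,(518.8,325.7,.094),thr=160); print(np.round(q,3))
overlay(f,[(q[:3],[(4,80,50,38)])],"w8",(120,0,520,400),1.5)
go(q[0],q[1],187,q[2]+np.pi)
E
```

```text
[519.03376975 325.38926041 332.66197432] [-3.14084880e+00 -1.50221123e-03 -3.05028607e+00]
[5.18771e+02 3.25677e+02 9.00000e-02 9.87000e-01]
move x 0.0003 y 0.0003 z 0.1460 tw 0.0006  rows>=3.5
```

View pics/w8.png

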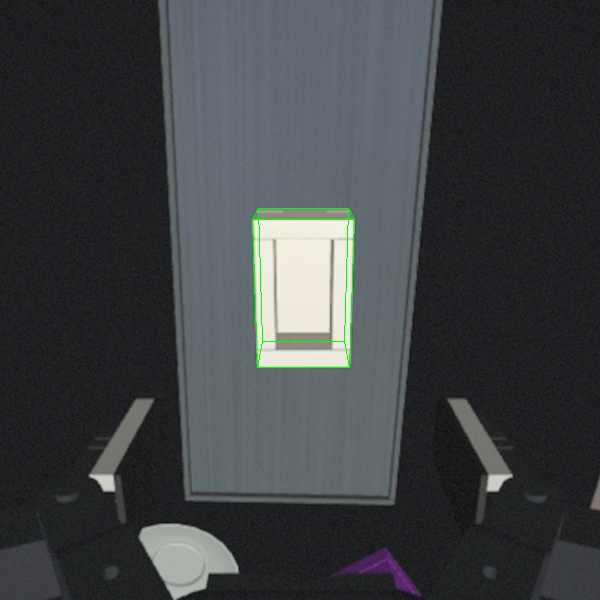

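Emit:
{"method": "apply_moves", "body": {
  "motion": "0.8 0 0 0.03 0;0.8 0 0 0.06 0;0.8 0 0 0.09 0;0.8 0 0 0.12 0;0.8 0 0 0.135 0;0.8 0 0 0.146 0;0.8 0 0 0.146 0;0.8 0 0 0.146 0;0 0 0 0.146 0;-0.4 0 0 0.146 0;-0.4 0 0 0.146 0;-0.4 0 0 0.146 0;-0.4 0 0 0.146 0;-0.4 0 0 0.146 0;-0.4 0 0 0.146 0",
  "squeeze": 40
}}

```text
clock: 13.68
eef_pos: [519.8, 325.9, 189.3]
tcp_rot: [3.14, 0.002, -3.047]
contact_force: [-1.2, -0.1, 5.5]
opening: 0.579
```

```bash
python3 - <<'E'
from h import *
s=r.sense(); f=grab_frame("wrist"); print(s["eef_pos"],s["contact_force"],s["opening"])
q=fittop(f,(518.8,325.7,.09),thr=130); print(np.round(q,3),inhand(q,s))
E
```

```text
[519.8300778  325.90941181 189.32875717] [-1.22620008 -0.08059908  5.45983457] 0.5794093908020399
[5.18617e+02 3.25310e+02 9.30000e-02 9.64000e-01] (array([ 1.26395566, -0.48144496]), np.float64(-0.0020701056777845395))
```

Emit:
{"method": "apply_moves", "body": {
  "motion": "-0.4 0 0 -0.02 0;-0.4 0 0 -0.05 0;-0.4 0 0 -0.08 0;-0.4 0 0 -0.11 0;-0.4 0 0 -0.11 0;-0.4 0 0 -0.11 0"
}}

```text
clock: 14.23
eef_pos: [519.7, 325.8, 300.1]
tcp_rot: [3.14, 0.004, -3.047]
contact_force: [-0.0, 0.5, -2.0]
opening: 0.579
```

```bash
python3 - <<'E'
from h import *
s=r.sense(); print(s["eef_pos"],s["tcp_rot"],s["contact_force"],s["opening"])
bx,by=bedpos(STAND,-1); print(bx,by)
go(bx+.6,by-1.2,300,1.50)
E
```

```text
[519.73231059 325.84356898 300.07238928] [ 3.13957163  0.00408834 -3.04668329] [-0.04920791  0.48121289 -2.04002354] 0.5792585825250085
604.3255972689908 -107.56682075954735
move x -0.0436 y -0.4407 z 0.0001 tw 0.5527  rows>=13.9
```

Emit:
{"method": "apply_moves", "body": {
  "motion": "-0.4 -0.0436 -0.4407 0 0.553;-0.4 -0.0436 -0.4407 0 0.553;-0.4 -0.0436 -0.4407 0 0.553;-0.4 -0.0436 -0.4407 0 0.553;-0.4 -0.0436 -0.4407 0 0.553;-0.4 -0.0436 -0.4407 0 0.553;-0.4 -0.0436 -0.4407 0 0.553;-0.4 -0.0436 -0.4407 0 0.553;-0.4 -0.0436 -0.4407 0 0.553;-0.4 -0.0436 -0.4407 0 0.553;-0.4 -0.0436 -0.4407 0 0.553;-0.4 -0.0436 -0.4407 0 0.553;-0.4 -0.0436 -0.4407 0 0.553;-0.4 -0.0436 -0.4407 0 0.553;-0.4 -0.0436 -0.4407 0 0.553;-0.4 -0.0436 -0.4407 0 0.553;-0.4 -0.0436 -0.4407 0 0.553;-0.4 -0.0436 -0.4407 0 0.553;-0.4 -0.0436 -0.4407 0 0.553"
}}

```text
clock: 15.82
eef_pos: [604.4, -108.8, 297.5]
tcp_rot: [-3.141, -0.0, 1.501]
contact_force: [-0.6, -0.1, -2.8]
opening: 0.575
```

```bash
python3 - <<'E'
from h import *
s=r.sense(); print(s["eef_pos"],s["tcp_rot"],s["contact_force"],s["opening"])
f=save("wrist","w9")
bx,by=bedpos(STAND,-1)
go(bx+.6,by-1.2,197,1.50)
E
```

```text
[ 604.38520037 -108.84524355  297.47936561] [-3.14127734e+00 -9.97470864e-06  1.50139745e+00] [-0.59503177 -0.0775388  -2.7801646 ] 0.5754973225679593
move x 0.0001 y 0.0005 z 0.1006 tw 0.0003  rows>=2.4
```

View pics/w9.png

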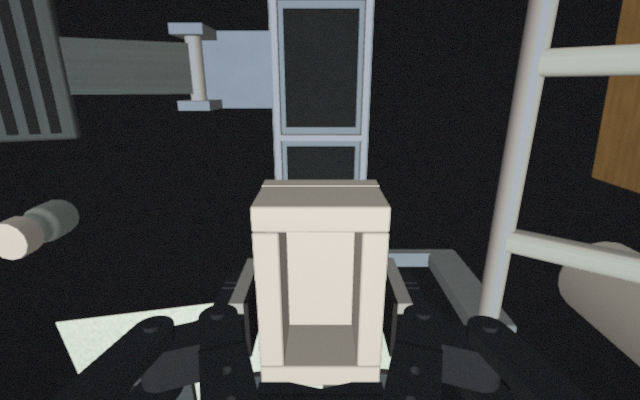

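Emit:
{"method": "apply_moves", "body": {
  "motion": "-0.4 0 0.0005 0.03 0;-0.4 0 0.0005 0.06 0;-0.4 0 0.0005 0.08 0;-0.4 0 0.0005 0.086 0;-0.4 0 0.0005 0.092 0;-0.4 0 0.0005 0.096 0;-0.4 0 0.0005 0.1 0;-0.4 0 0.0005 0.102 0;-0.4 0 0.0005 0.103 0;-0.4 0 0.0005 0.103 0;-0.4 0 0.0005 0.103 0"
}}

```text
clock: 16.78
eef_pos: [605.3, -109.1, 195.4]
tcp_rot: [3.14, 0.0, 1.499]
contact_force: [0.7, 0.5, 0.0]
opening: 0.578
```

```bash
python3 - <<'E'
from h import *
s=r.sense(); print(s["eef_pos"],s["tcp_rot"],s["contact_force"],s["opening"])
f=save("wrist","w10",(160,100,480,400),2)
E
```

```text
[ 605.27790471 -109.13289321  195.39986412] [3.14038365e+00 1.22662418e-04 1.49935755e+00] [0.6688449  0.45137688 0.02791899] 0.5777271111993016
```

View pics/w10.png

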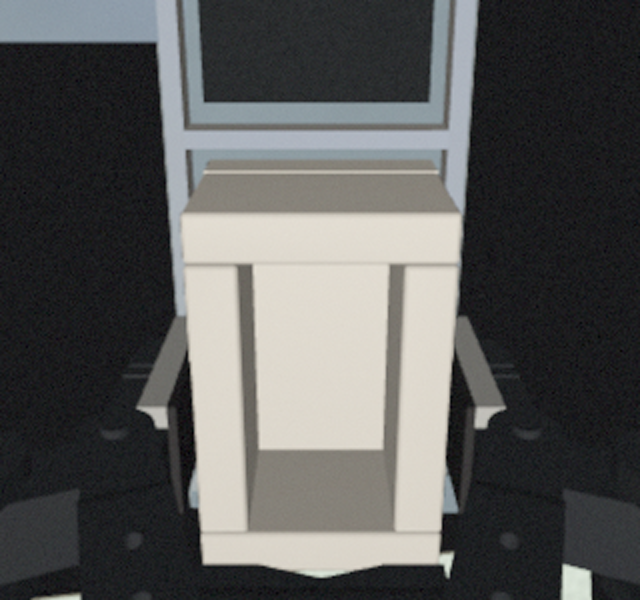

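Seated between lips, just touching. Release, rise, then view the covers.

Emit:
{"method": "apply_moves", "body": {
  "motion": "-0.2 0 0 0.0005 0;0.2 0 0 0.0005 0;0.6 0 0 0 0;0.8 0 0 0 0;0.8 0 0 0 0;0.8 0 0 -0.03 0;0.8 0 0 -0.06 0;0.8 0 0 -0.1 0;0.8 0 0 -0.14 0;0.8 0 0 -0.14 0;0.8 0 0 -0.14 0"
}}

```text
clock: 17.75
eef_pos: [605.8, -109.3, 337.5]
tcp_rot: [3.136, 0.001, 1.499]
contact_force: [-0.2, -0.4, -1.0]
opening: 0.901
```

```bash
python3 - <<'E'
from h import *
s=r.sense(); print(s["eef_pos"],s["tcp_rot"],s["contact_force"],s["opening"])
f=grab_frame("wrist")
bx,by=bedpos(STAND,-1)
q=fittop(f,(bx,by,1.499),ztop=48,thr=150); print(np.round(q,3),bx,by)
overlay(f,[(q[:3],[(10,80,50,38)])],"w11",(120,0,520,400),1.5)
go(500,-290,400,0.1)
E
```

```text
[ 605.81660263 -109.26326749  337.50940379] [3.13613580e+00 6.41505321e-04 1.49934754e+00] [-0.24406145 -0.42249909 -1.04022059] 0.9010754376464908
[ 605.309 -108.899    1.496    0.982] 604.3255972689908 -107.56682075954735
move x -0.1879 y -0.0918 z -0.0646 tw 0.4454  rows>=11.2
```

View pics/w11.png

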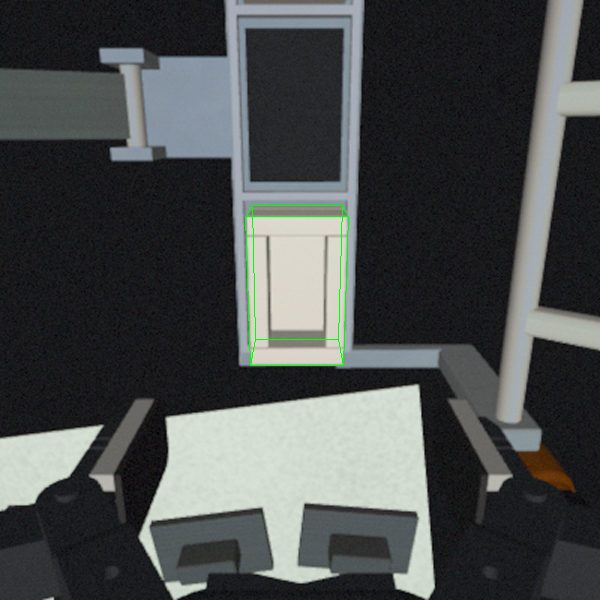

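```bash
python3 - <<'E'
from h import *
go(570,-295,400,0.05)
E
```

```text
move x -0.1879 y -0.0216 z -0.0646 tw 0.4613  rows>=11.6
```

Emit:
{"method": "apply_moves", "body": {
  "motion": "0.5 -0.188 -0.022 -0.06 0.461;0.5 -0.188 -0.022 -0.06 0.461;0.5 -0.188 -0.022 -0.06 0.461;0.5 -0.188 -0.022 -0.06 0.461;0.5 -0.188 -0.022 -0.06 0.461;0.5 -0.188 -0.022 -0.06 0.461;0.5 -0.188 -0.022 -0.06 0.461;0.5 -0.188 -0.022 -0.06 0.461;0.5 -0.188 -0.022 -0.06 0.461;0.5 -0.188 -0.022 -0.06 0.461;0.5 -0.188 -0.022 -0.06 0.461;0.5 -0.188 -0.022 -0.06 0.461;0.5 -0.188 -0.022 -0.06 0.461;0.5 -0.188 -0.022 -0.06 0.461;0.5 -0.188 -0.022 -0.06 0.461"
}}

```text
clock: 19.05
eef_pos: [569.4, -295.0, 393.5]
tcp_rot: [-3.141, 0.002, 0.054]
contact_force: [0.4, 0.6, 0.8]
opening: 0.752
```

```bash
python3 - <<'E'
from h import *
s=r.sense(); print(s["eef_pos"],s["tcp_rot"])
f=save("wrist","w12")
import pickle; pickle.dump(f,open("w12.pkl","wb"))
for d in spotter.place_of("cover1","wrist"): print(np.round(d["point"],0),round(d["conf"],2),proj(f,d["point"]))
E
```

```text
[ 569.39600909 -294.9598368   393.4926995 ] [-3.14066946e+00  1.63946533e-03  5.37670884e-02]
[ 528. -303.   -2.] 0.83 [325.26722399 204.58819926]
[ 436. -288.    1.] 0.69 [308.02230857 279.69630897]
[ 632. -308.    3.] 0.58 [336.02855934 106.57641689]
```

View pics/w12.png

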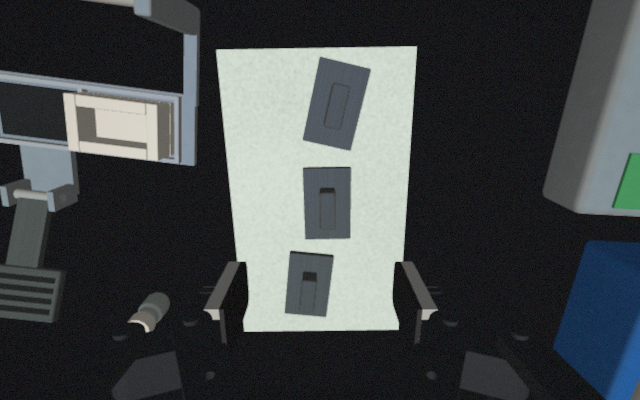

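```bash
cat >> h.py <<'E'
COV=[(0,80,50,8),(8,40,16,22)]
def fitcover(f,guess,thr=130,z=0):
    im=f["img"]; m=(im.min(2)<thr).astype(np.uint8)
    n,lab=cv2.connectedComponents(m); u,v=proj(f,(guess[0],guess[1],z+8)); k=lab[int(v),int(u)]
    mm=(lab==k).astype(np.uint8); mm=cv2.morphologyEx(mm,cv2.MORPH_CLOSE,np.ones((3,3)))
    B=[(b[0]+z,)+b[1:] for b in COV]
    return fit(f,mm,guess,B)
E
python3 - <<'E'
from h import *
import pickle; f=pickle.load(open("w12.pkl","rb"))
its=[]
for g in((436,-288,-.05),(529,-303,.05),(632,-308,-.15)):
  for thr in (110,140):
    q=fitcover(f,g,thr); print(np.round(q,3))
  its.append((q[:3],COV))
overlay(f,its,"w12o",(200,30,440,350),1.8)
E
```

```text
[ 4.30553e+02 -2.88466e+02 -5.70000e-02  9.29000e-01]
[ 4.30672e+02 -2.88491e+02 -5.10000e-02  9.46000e-01]
[ 5.30481e+02 -3.04255e+02  5.20000e-02  9.36000e-01]
[ 5.31092e+02 -3.04537e+02  8.00000e-02  9.61000e-01]
[ 6.32682e+02 -3.06648e+02 -1.66000e-01  9.46000e-01]
[ 6.32928e+02 -3.06593e+02 -1.72000e-01  9.62000e-01]
```

View pics/w12o.png

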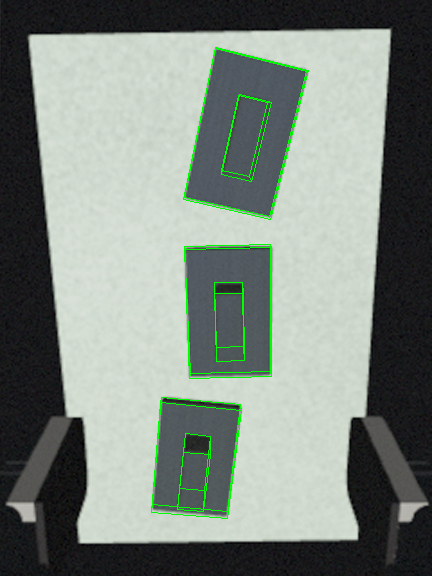

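```bash
python3 - <<'E'
from h import *
go(632.8,-306.6,300,-0.17)
E
```

```text
move x 0.0626 y 0.0149 z 0.0941 tw 0.0709  rows>=2.7
```

Emit:
{"method": "apply_moves", "body": {
  "motion": "0.1 0.063 0.015 0.03 0.071;0.1 0.063 0.015 0.06 0.071;0.1 0.063 0.015 0.093 0.071;0.1 0.063 0.015 0.093 0.071;0.1 0.063 0.015 0.093 0.071;0.1 0.063 0.015 0.093 0.071"
}}

```text
clock: 19.65
eef_pos: [633.3, -307.0, 303.0]
tcp_rot: [3.141, -0.001, -0.171]
contact_force: [-0.0, 0.2, 0.2]
opening: 0.55
```

```bash
python3 - <<'E'
from h import *
s=r.sense(); print(s["eef_pos"],s["tcp_rot"],s["opening"])
f=grab_frame("wrist")
q=fitcover(f,(632.8,-306.6,-.17),130); print(np.round(q,3))
overlay(f,[(q[:3],COV)],"w13",(120,0,520,400),1.5)
go(q[0],q[1],185,q[2])
E
```

```text
[ 633.33924245 -306.99100726  303.02733817] [ 3.14133102e+00 -6.44601538e-04 -1.71024552e-01] 0.5501134284840385
[ 6.32806e+02 -3.06615e+02 -1.71000e-01  9.61000e-01]
move x -0.0008 y -0.0004 z 0.1191 tw -0.0002  rows>=2.9
```

View pics/w13.png

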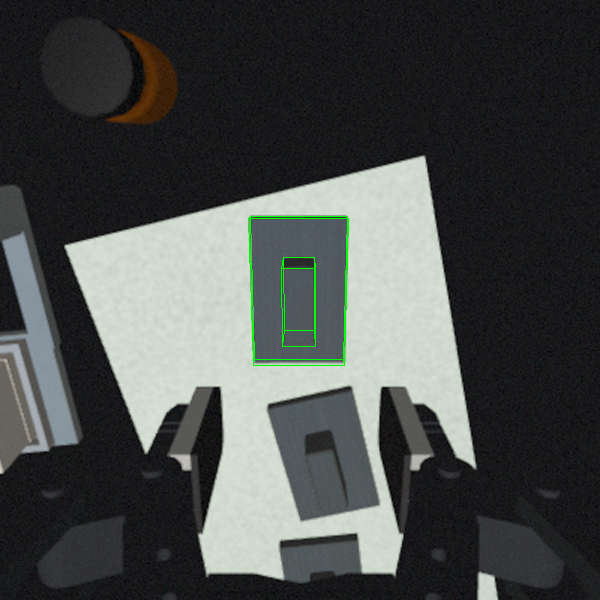

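Emit:
{"method": "apply_moves", "body": {
  "motion": "0.1 0 0 0.03 0;0.1 0 0 0.06 0;0.1 0 0 0.09 0;0.1 -0.001 0 0.108 0;0.1 -0.001 0 0.118 0;0.1 -0.001 0 0.118 0;-0.4 -0.001 0 0.118 0;-1 -0.001 0 0.118 0;-1 -0.001 0 0.118 0;-1 -0.001 0 0.118 0;-1 -0.001 0 0.118 0;-1 -0.001 0 0.118 0;-1 -0.001 0 0.118 0;-1 -0.001 0 0.118 0",
  "squeeze": 40
}}

```text
clock: 20.87
eef_pos: [633.3, -307.1, 186.3]
tcp_rot: [3.14, -0.004, -0.172]
contact_force: [-0.7, 0.1, 7.0]
opening: 0.174
```

```bash
python3 - <<'E'
from h import *
s=r.sense(); print(s["eef_pos"],s["tcp_rot"],s["contact_force"],s["opening"])
f=grab_frame("wrist")
import pickle; pickle.dump((f,s),open("w14.pkl","wb"))
q=(632.8,-306.6,-.171)
overlay(f,[(q,COV)],"w14",(120,0,520,400),1.5)
E
```

```text
[ 633.31597917 -307.14425116  186.32700497] [ 3.14048107 -0.00373389 -0.1719235 ] [-0.67708236  0.12557204  7.03954581] 0.17389041553448048
```

View pics/w14.png

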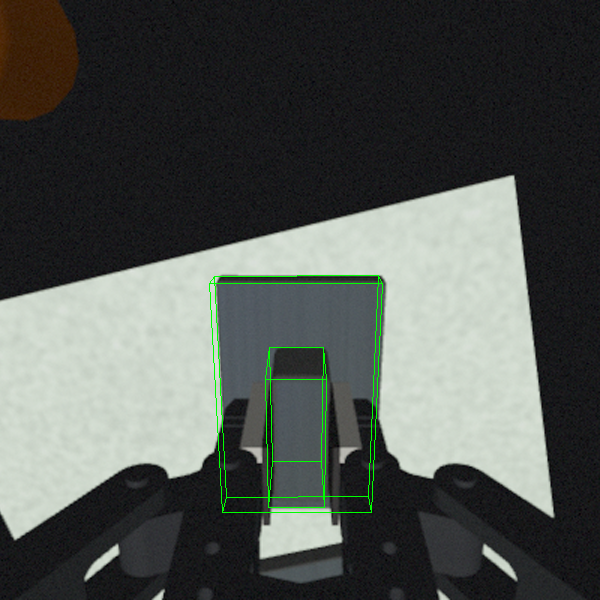

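Emit:
{"method": "apply_moves", "body": {
  "motion": "-1 0 0 -0.02 0;-1 0 0 -0.06 0;-1 0 0 -0.1 0;-1 0 0 -0.134 0;-1 0 0 -0.134 0;-1 0 0 -0.134 0"
}}

```text
clock: 21.42
eef_pos: [633.1, -307.0, 321.7]
tcp_rot: [3.14, -0.006, -0.172]
contact_force: [-0.5, 0.6, -1.7]
opening: 0.174
```

```bash
python3 - <<'E'
from h import *
s=r.sense(); print(s["eef_pos"],s["tcp_rot"],s["contact_force"],s["opening"])
go(605.2,-108.0,310,1.496)
E
```

```text
[ 633.11162047 -307.02407605  321.74473936] [ 3.13979587 -0.00630442 -0.17192837] [-0.4594123   0.61924757 -1.68973712] 0.17392275691220133
move x -0.0615 y -0.1913 z 0.0117 tw -0.5309  rows>=13.3
```

Emit:
{"method": "apply_moves", "body": {
  "motion": "-1 -0.0615 -0.1913 0.006 -0.531;-1 -0.0615 -0.1913 0.006 -0.531;-1 -0.0615 -0.1913 0.006 -0.531;-1 -0.0615 -0.1913 0.006 -0.531;-1 -0.0615 -0.1913 0.006 -0.531;-1 -0.0615 -0.1913 0.006 -0.531;-1 -0.0615 -0.1913 0.006 -0.531;-1 -0.0615 -0.1913 0.006 -0.531;-1 -0.0615 -0.1913 0.006 -0.531;-1 -0.0615 -0.1913 0.006 -0.531;-1 -0.0615 -0.1913 0.006 -0.531;-1 -0.0615 -0.1913 0.006 -0.531;-1 -0.0615 -0.1913 0.006 -0.531;-1 -0.0615 -0.1913 0.006 -0.531;-1 -0.0615 -0.1913 0.006 -0.531;-1 -0.0615 -0.1913 0.006 -0.531;-1 -0.0615 -0.1913 0.006 -0.531;-1 -0.0615 -0.1913 0.006 -0.531"
}}

```text
clock: 22.92
eef_pos: [604.3, -107.6, 311.3]
tcp_rot: [-3.141, -0.0, 1.495]
contact_force: [-1.0, -0.2, -1.5]
opening: 0.173
```

```bash
python3 - <<'E'
from h import *
s=r.sense(); print(s["eef_pos"],s["tcp_rot"],s["contact_force"],s["opening"])
f=save("wrist","w15")
go(605.2,-108.0,234.3,1.496)
E
```

```text
[ 604.29904483 -107.62668765  311.34388713] [-3.14103289e+00 -2.44544413e-05  1.49485829e+00] [-1.01719325 -0.23843226 -1.45686213] 0.17296408548357908
move x -0.0003 y 0.0009 z 0.0771 tw -0.0003  rows>=1.9
```

View pics/w15.png

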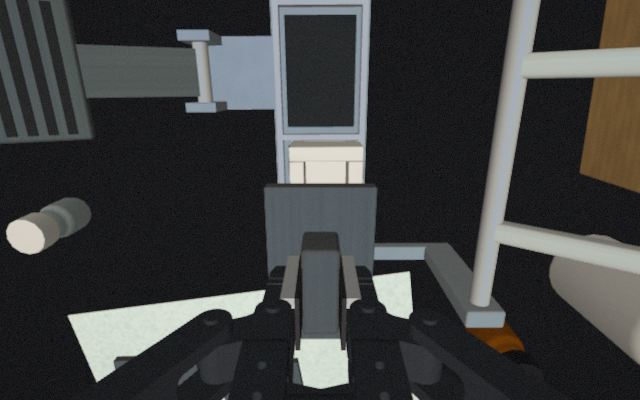

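```bash
python3 - <<'E'
from h import *
s=r.sense(); f=grab_frame("wrist"); print(s["eef_pos"],s["tcp_rot"])
overlay(f,[((605.3,-108.9,1.496),[(10,80,50,38)]),((604.3,-108.2,1.495),[(311.3-186.3+b[0],)+b[1:] for b in COV])],"w15o",(200,100,450,350),3)
E
```

```text
[ 604.32202525 -107.64144284  311.44032772] [-3.14118669e+00 -2.78819727e-05  1.49516334e+00]
```

View pics/w15o.png

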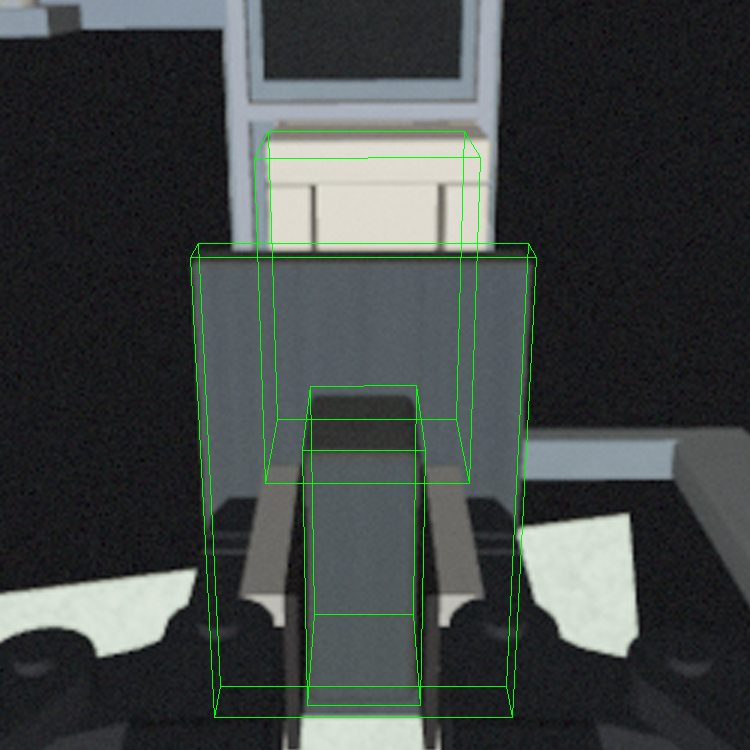

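```bash
python3 - <<'E'
from h import *
f=grab_frame("wrist")
its=[]
for k in(0,-1):
    x,y=bedpos(STAND,k); its+=[((x,y,STAND[2]),[(10,49.5,75.5,0),(16,57,86,0)])]
overlay(f,its+[((607.5,-105,1.496),[(10,80,50,38)])],"w15p",(200,0,450,250),3)
f=grab_frame("scene"); 
u,v=proj(f,(604,-108,48)); print(u,v)
im=f["img"][:,:,::-1][int(v)-60:int(v)+60,int(u)-80:int(u)+80]; cv2.imwrite("pics/s1.png",cv2.resize(im,None,fx=4,fy=4,interpolation=cv2.INTER_CUBIC))
E
```

```text
267.58121701644507 180.86450018986955
```

View pics/w15p.png

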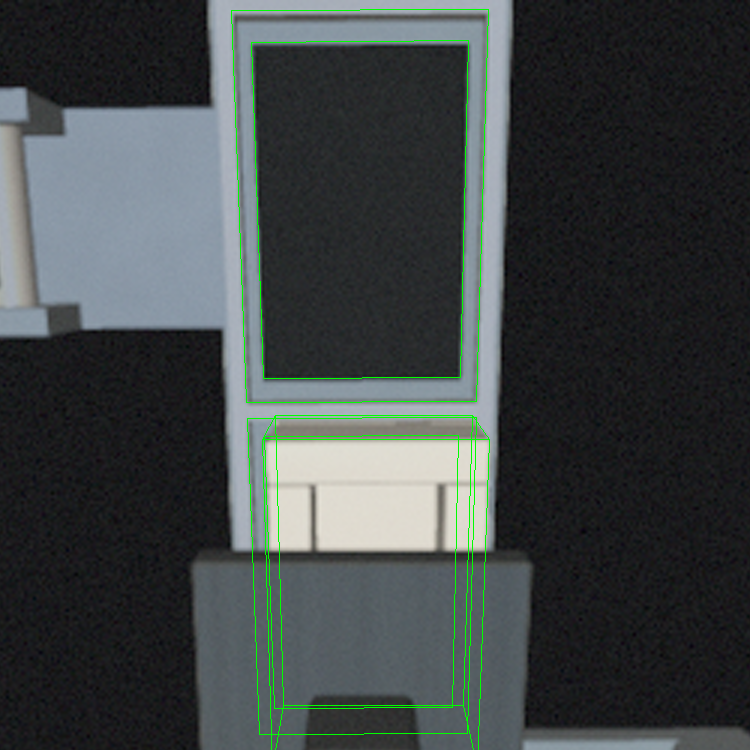

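View pics/s1.png

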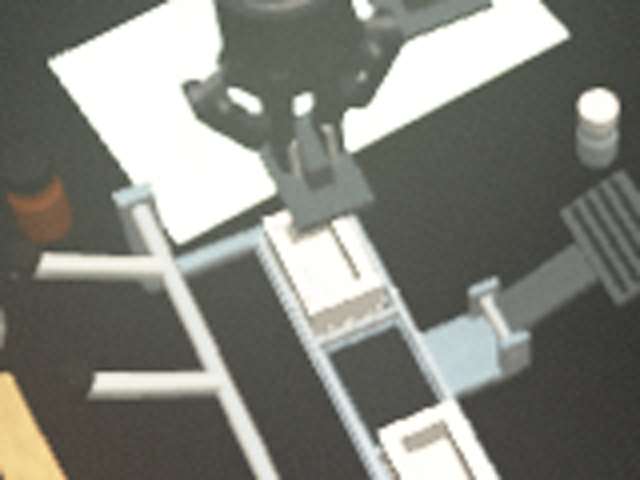

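```bash
python3 - <<'E'
from h import *
go(607.5,-104.4,242,1.496)
go(607.5,-104.4,234.3,1.496)
E
```

```text
move x 0.0035 y 0.0028 z 0.0696 tw -0.0001  rows>=1.7
move x 0.0035 y 0.0028 z 0.0773 tw -0.0001  rows>=1.9
```

Emit:
{"method": "apply_moves", "body": {
  "motion": "-1 0.0035 0.0028 0.025 0;-1 0.0035 0.0028 0.045 0;-1 0.0035 0.0028 0.06 0;-1 0.0035 0.0028 0.068 0;-1 0.0035 0.0028 0.07 0;-1 0.0035 0.0028 0.07 0;-1 0.0035 0.0028 0.07 0"
}}

```text
clock: 23.7
eef_pos: [607.9, -104.5, 242.5]
tcp_rot: [3.14, 0.0, 1.496]
contact_force: [-1.2, 0.4, -1.5]
opening: 0.174
```

```bash
python3 - <<'E'
from h import *
s=r.sense(); f=save("wrist","w16",(160,100,480,400),2); print(s["eef_pos"],s["tcp_rot"],s["contact_force"])
go(607.5,-104.4,234.3,1.496)
E
```

```text
[ 607.91036904 -104.46388946  242.47867988] [3.14049079e+00 1.21170609e-04 1.49608061e+00] [-1.15085795  0.36305909 -1.45781501]
move x 0.0000 y -0.0005 z 0.0084 tw 0.0000  rows>=0.2
```

View pics/w16.png

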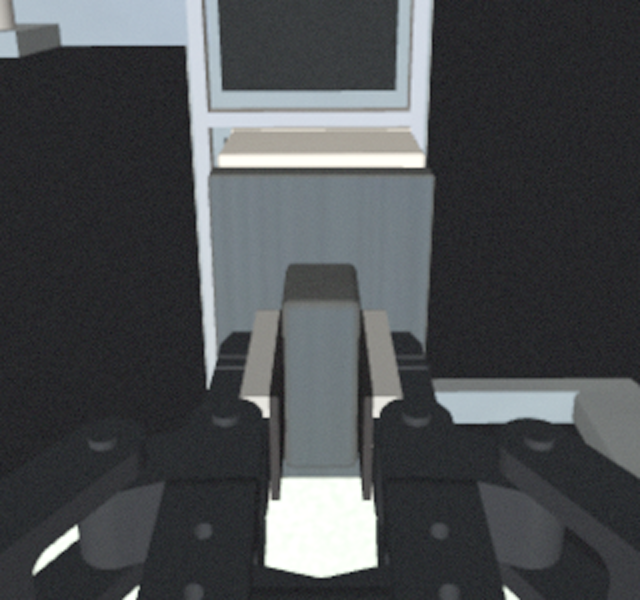

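Emit:
{"method": "apply_moves", "body": {
  "motion": "-1 0 0 0.003 0;-1 0 0 0.006 0;-1 0 0 0.008 0;-1 0 0 0.0085 0;-1 0 0 0.0085 0;-1 0 0 0.0085 0"
}}

```text
clock: 24.25
eef_pos: [607.6, -104.5, 234.3]
tcp_rot: [3.141, 0.0, 1.496]
contact_force: [-3.2, 0.3, 9.6]
opening: 0.172
```

```bash
python3 - <<'E'
from h import *
s=r.sense(); f=save("wrist","w17",(160,100,480,400),2); print(s["eef_pos"],s["tcp_rot"],s["contact_force"])
E
```

```text
[ 607.64308762 -104.45252883  234.29090233] [3.14090228e+00 1.40590550e-04 1.49614054e+00] [-3.16896445  0.34382282  9.59468966]
```

View pics/w17.png

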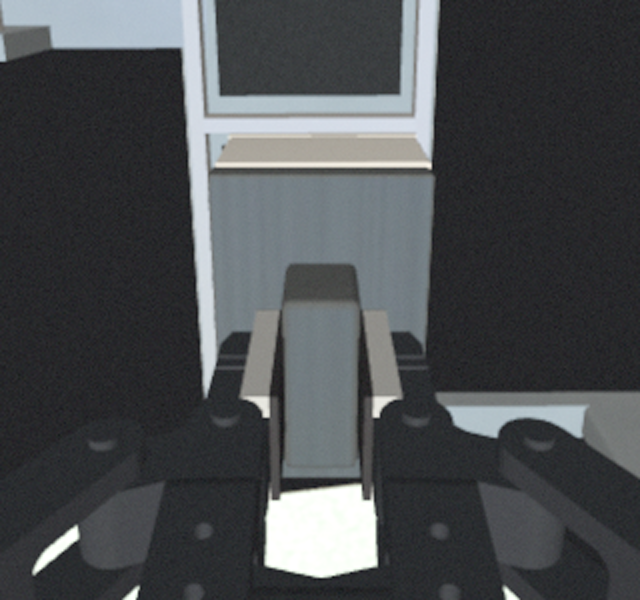

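Emit:
{"method": "apply_moves", "body": {
  "motion": "-0.9 0 0 -0.0005 0;-0.5 0 0 -0.0005 0;0.1 0 0 -0.0005 0;0.1 0 0 -0.0005 0;0.1 0 0 -0.0005 0;0.1 0 0 -0.03 0;0.1 0 0 -0.06 0;0.1 0 0 -0.1 0;0.1 0 0 -0.12 0;0.1 0 0 -0.12 0;0.1 0 0 -0.12 0"
}}

```text
clock: 25.22
eef_pos: [607.8, -104.4, 354.4]
tcp_rot: [3.139, 0.0, 1.496]
contact_force: [0.1, 0.6, -0.5]
opening: 0.552
```

```bash
python3 - <<'E'
from h import *
s=r.sense(); f=save("wrist","w18",(160,50,480,400),2); print(s["eef_pos"],s["tcp_rot"],s["contact_force"])
go(530.7,-304.4,300,.065)
E
```

```text
[ 607.79474962 -104.40187277  354.43361487] [3.13883013e+00 2.76915258e-04 1.49621421e+00] [ 0.13520884  0.56125333 -0.47299736]
move x -0.2052 y -0.0614 z 0.0528 tw 0.4556  rows>=11.5
```

View pics/w18.png

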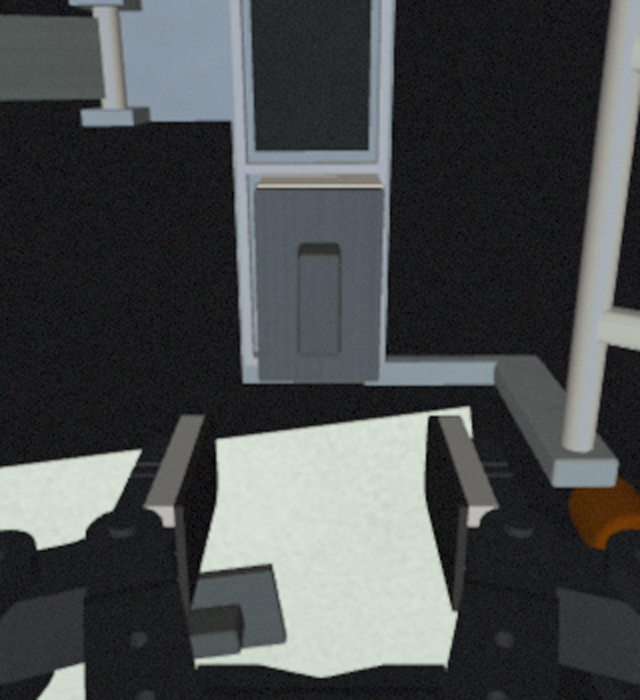

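Emit:
{"method": "apply_moves", "body": {
  "motion": "0.1 -0.205 -0.061 0 0.456;0.1 -0.205 -0.061 0 0.456;0.1 -0.205 -0.061 0 0.456;0.1 -0.205 -0.061 0 0.456;0.1 -0.205 -0.061 0 0.456;0.1 -0.205 -0.061 0 0.456;0.1 -0.205 -0.061 0 0.456;0.1 -0.205 -0.061 0 0.456;0.1 -0.205 -0.061 0.02 0.456;0.1 -0.205 -0.061 0.05 0.456;0.1 -0.205 -0.061 0.05 0.456;0.1 -0.205 -0.061 0.05 0.456;0.1 -0.205 -0.061 0.05 0.456;0.1 -0.205 -0.061 0.05 0.456;0.1 -0.205 -0.061 0.05 0.456"
}}

```text
clock: 26.52
eef_pos: [531.2, -304.1, 302.4]
tcp_rot: [-3.141, 0.001, 0.066]
contact_force: [-0.5, 0.2, 0.5]
opening: 0.553
```

```bash
python3 - <<'E'
from h import *
s=r.sense(); print(s["eef_pos"],s["tcp_rot"],s["opening"])
f=grab_frame("wrist")
q=fitcover(f,(530.7,-304.4,.065),130); print(np.round(q,3))
overlay(f,[(q[:3],COV)],"w19",(120,0,520,400),1.5)
go(q[0],q[1],185,q[2])
E
```

```text
[ 531.20593333 -304.13349787  302.42332678] [-3.14095669e+00  9.46489258e-04  6.59336872e-02] 0.5531023622841413
[ 5.30745e+02 -3.04476e+02  7.00000e-02  9.56000e-01]
move x -0.0006 y 0.0003 z 0.1177 tw -0.0015  rows>=2.8
```

View pics/w19.png

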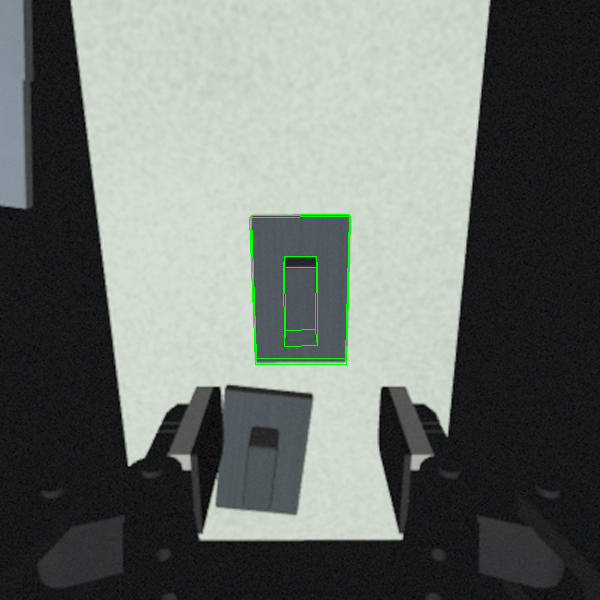

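Emit:
{"method": "apply_moves", "body": {
  "motion": "0.1 0 0 0.03 0;0.1 0 0 0.06 0;0.1 0 0 0.09 0;0.1 -0.001 0 0.107 -0.001;0.1 -0.001 0 0.117 -0.001;0.1 -0.001 0 0.117 -0.001;-0.4 -0.001 0 0.117 -0.001;-1 -0.001 0 0.117 -0.001;-1 -0.001 0 0.117 -0.001;-1 -0.001 0 0.117 -0.001;-1 -0.001 0 0.117 -0.001;-1 -0.001 0 0.117 -0.001;-1 -0.001 0 0.117 -0.001;-1 -0.001 0 0.117 -0.001",
  "squeeze": 40
}}

```text
clock: 27.73
eef_pos: [531.1, -304.7, 187.9]
tcp_rot: [3.14, -0.002, 0.067]
contact_force: [-0.5, 1.0, 7.1]
opening: 0.175
```

```bash
python3 - <<'E'
from h import *
s=r.sense(); print(s["eef_pos"],s["tcp_rot"],s["contact_force"],s["opening"])
print(inhand((530.75,-304.48,.07),s))
E
```

```text
[ 531.10201702 -304.69903812  187.87656608] [ 3.13995870e+00 -2.43620941e-03  6.68775521e-02] [-0.49454215  0.96486004  7.08390576] 0.17547557829346147
(array([-0.33659229, -0.24207295]), np.float64(0.0031224479126261695))
```

Emit:
{"method": "apply_moves", "body": {
  "motion": "-1 0 0 -0.02 0;-1 0 0 -0.06 0;-1 0 0 -0.1 0;-1 0 0 -0.134 0;-1 0 0 -0.134 0;-1 0 0 -0.134 0"
}}

```text
clock: 28.23
eef_pos: [531.0, -304.6, 323.1]
tcp_rot: [3.139, -0.005, 0.067]
contact_force: [0.3, -0.3, -1.1]
opening: 0.177
```

```bash
python3 - <<'E'
from h import *
s=r.sense(); print(s["eef_pos"],s["tcp_rot"],s["contact_force"],s["opening"])
x,y=bedpos(STAND,1); print(x,y)
go(x,y,310,1.499)
E
```

```text
[ 530.95460295 -304.64161555  323.07951446] [ 3.13856768 -0.00452972  0.0668174 ] [ 0.28418359 -0.32887785 -1.08074831] 0.17725492125787853
617.2744027310091 71.96682075954736
move x 0.1113 y -0.3700 z 0.0131 tw -0.4559  rows>=11.5
```

Emit:
{"method": "apply_moves", "body": {
  "motion": "-1 0.111 -0.37 0.006 -0.456;-1 0.111 -0.37 0.006 -0.456;-1 0.111 -0.37 0.006 -0.456;-1 0.111 -0.37 0.006 -0.456;-1 0.111 -0.37 0.006 -0.456;-1 0.111 -0.37 0.006 -0.456;-1 0.111 -0.37 0.006 -0.456;-1 0.111 -0.37 0.006 -0.456;-1 0.111 -0.37 0.006 -0.456;-1 0.111 -0.37 0.006 -0.456;-1 0.111 -0.37 0.006 -0.456;-1 0.111 -0.37 0.006 -0.456;-1 0.111 -0.37 0.006 -0.456;-1 0.111 -0.37 0.006 -0.456;-1 0.111 -0.37 0.006 -0.456;-1 0.111 -0.37 0.006 -0.456"
}}

```text
clock: 29.57
eef_pos: [616.3, 71.9, 313.7]
tcp_rot: [-3.141, 0.0, 1.497]
contact_force: [1.0, 0.3, -1.1]
opening: 0.173
```

```bash
python3 - <<'E'
from h import *
s=r.sense(); print(s["eef_pos"],s["tcp_rot"],s["contact_force"],s["opening"])
f=grab_frame("wrist"); import pickle; pickle.dump(f,open("w20.pkl","wb"))
x,y=bedpos(STAND,1)
its=[((x,y,STAND[2]),[(10,49.5,75.5,0),(16,57,86,0)])]
overlay(f,its+[((617,71.2,1.499),[(10,80,50,38)])],"w20",(200,0,450,250),3)
E
```

```text
[616.26657894  71.93245027 313.6972056 ] [-3.14082717e+00  1.39979134e-04  1.49720630e+00] [ 0.97079069  0.3111152  -1.07143211] 0.1730339977928731
```

View pics/w20.png

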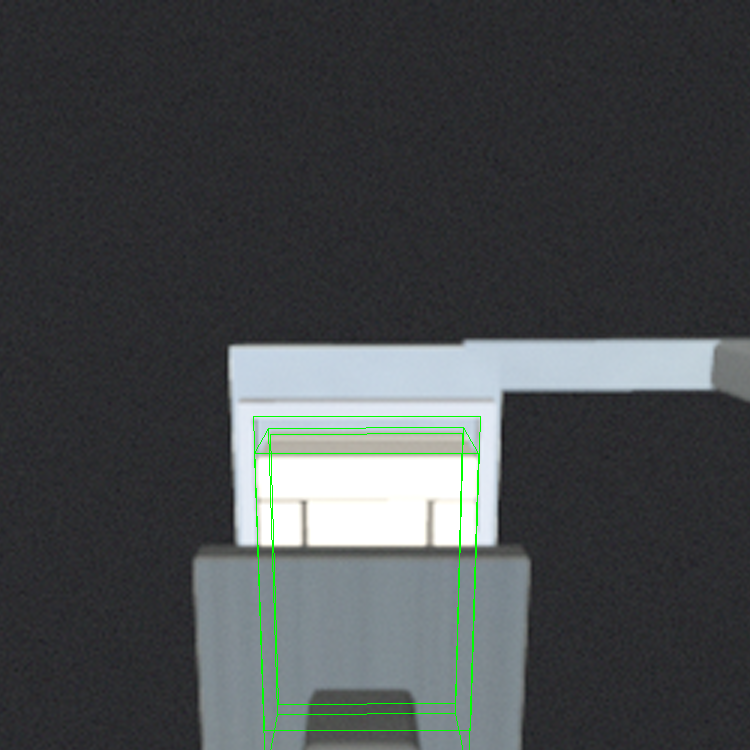

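```bash
python3 - <<'E'
from h import *
go(617,71.85,243,1.497)
E
```

```text
move x -0.0000 y 0.0007 z 0.0709 tw 0.0002  rows>=1.7
```

Emit:
{"method": "apply_moves", "body": {
  "motion": "-1 0 0.0007 0.025 0;-1 0 0.0007 0.045 0;-1 0 0.0007 0.06 0;-1 0 0.0007 0.068 0;-1 0 0.0007 0.071 0;-1 0 0.0007 0.071 0;-1 0 0.0007 0.071 0"
}}

```text
clock: 30.2
eef_pos: [617.5, 72.2, 243.9]
tcp_rot: [3.141, -0.0, 1.499]
contact_force: [0.4, 0.5, -0.8]
opening: 0.175
```

```bash
python3 - <<'E'
from h import *
s=r.sense(); f=save("wrist","w21",(160,100,480,400),2); print(s["eef_pos"],s["tcp_rot"],s["contact_force"])
go(617,71.85,235.9,1.497)
E
```

```text
[617.5309206   72.19219035 243.89424013] [ 3.14066460e+00 -1.41608182e-04  1.49903511e+00] [ 0.40821553  0.49584769 -0.80678091]
move x -0.0004 y -0.0006 z 0.0083 tw 0.0007  rows>=0.2
```

View pics/w21.png

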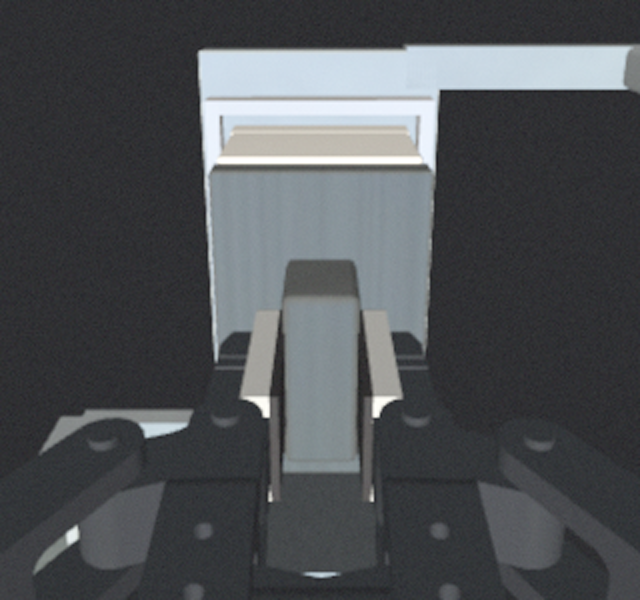

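Emit:
{"method": "apply_moves", "body": {
  "motion": "-1 0 0 0.003 0;-1 0 0 0.006 0;-1 0 0 0.008 0;-1 0 0 0.0083 0;-1 0 0 0.0083 0;-1 0 0 0.0083 0"
}}

```text
clock: 30.75
eef_pos: [617.3, 72.2, 235.9]
tcp_rot: [3.141, -0.0, 1.499]
contact_force: [-2.7, -1.3, 9.6]
opening: 0.175
```

```bash
python3 - <<'E'
from h import *
s=r.sense(); f=save("wrist","w22",(160,100,480,400),2); print(s["eef_pos"],s["tcp_rot"],s["contact_force"])
E
```

```text
[617.31700572  72.2351477  235.89200735] [ 3.14086763e+00 -9.74209362e-05  1.49932606e+00] [-2.68333622 -1.29073202  9.55266072]
```

View pics/w22.png

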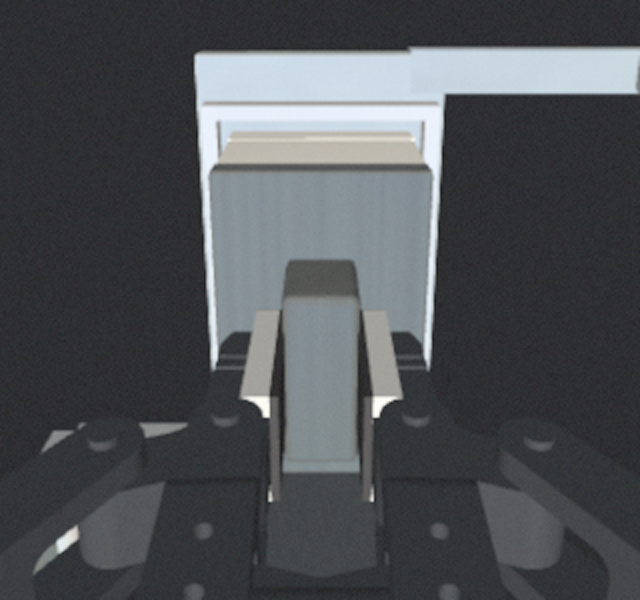

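Emit:
{"method": "apply_moves", "body": {
  "motion": "-0.9 0 0 -0.0005 0;-0.5 0 0 -0.0005 0;0.1 0 0 -0.0005 0;0.1 0 0 -0.0005 0;0.1 0 0 -0.0005 0;0.1 0 0 -0.03 0;0.1 0 0 -0.06 0;0.1 0 0 -0.1 0;0.1 0 0 -0.12 0;0.1 0 0 -0.12 0;0.1 0 0 -0.12 0"
}}

```text
clock: 31.72
eef_pos: [617.4, 72.3, 356.1]
tcp_rot: [3.139, -0.001, 1.499]
contact_force: [-1.2, -0.6, 0.1]
opening: 0.551
```

```bash
python3 - <<'E'
from h import *
s=r.sense(); f=save("wrist","w23",(160,50,480,400),2); print(s["eef_pos"],s["tcp_rot"],s["contact_force"])
go(600,-10,400,1.5)
E
```

```text
[617.4416195   72.25194123 356.14077499] [ 3.13890398e+00 -5.20438298e-04  1.49929328e+00] [-1.23131695 -0.58157664  0.07774577]
move x -0.0832 y -0.0110 z -0.0454 tw -0.0002  rows>=2.3
```

View pics/w23.png

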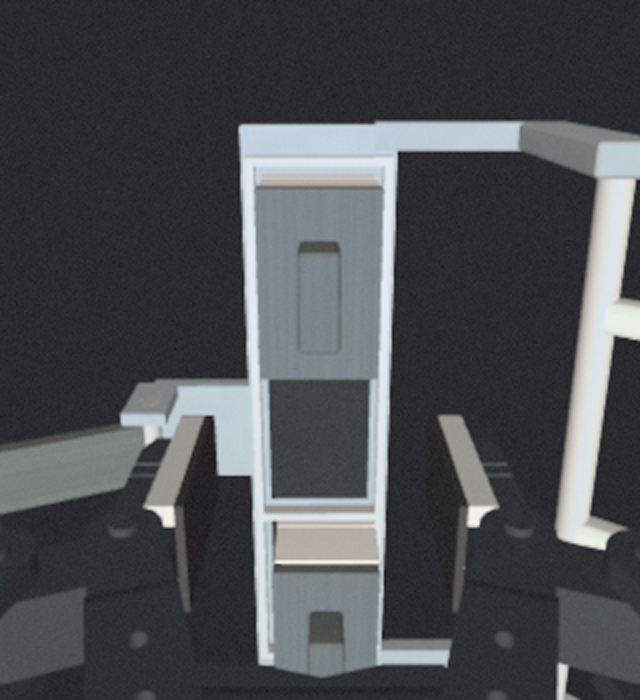

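```bash
python3 - <<'E'
from h import *
import pickle; f=pickle.load(open("w2.pkl","rb"))
print(back(f,149,208,70))
for d in spotter.place_of("pedal_pad","top"): print(d)
go(445,-6,300,1.5)
E
```

```text
[447.00607779  -3.64463766  70.        ]
{'point': [516.7, 324.3, 2.8], 'conf': 0.63}
{'point': [446.9, -4.8, 74.2], 'conf': 0.62}
move x -0.0902 y -0.1656 z 0.0537 tw -0.0002  rows>=4.7
```

Pad near (447,-5). Move above it, closing the hand.

Emit:
{"method": "apply_moves", "body": {
  "motion": "-0.5 -0.03 -0.05 0 0;-1 -0.06 -0.1 0 0;-1 -0.089 -0.15 0 0;-1 -0.089 -0.166 0.02 0;-1 -0.089 -0.166 0.05 0;-1 -0.089 -0.166 0.05 0;-1 -0.089 -0.166 0.05 0;-1 -0.089 -0.166 0.05 0;-1 -0.089 -0.166 0.05 0"
}}

```text
clock: 32.57
eef_pos: [446.7, -4.5, 305.3]
tcp_rot: [3.14, -0.0, 1.5]
contact_force: [-0.2, -0.2, 0.6]
opening: 0.0
```

```bash
python3 - <<'E'
from h import *
s=r.sense(); print(s["eef_pos"],s["tcp_rot"],s["contact_force"],s["opening"])
f=save("wrist","w24"); 
go(445,-5,212,1.5)
f=grab_frame("scene"); cv2.imwrite("pics/s2.png",cv2.resize(f["img"][120:320,160:440,::-1],None,fx=2.8,fy=2.8,interpolation=cv2.INTER_CUBIC))
E
```

```text
[446.74259398  -4.47933191 305.29263782] [ 3.14027117e+00 -1.38841107e-04  1.49957089e+00] [-0.15409348 -0.17213152  0.5887894 ] 0.0003671867982493708
move x -0.0007 y -0.0017 z 0.0935 tw -0.0001  rows>=2.2
```

View pics/w24.png

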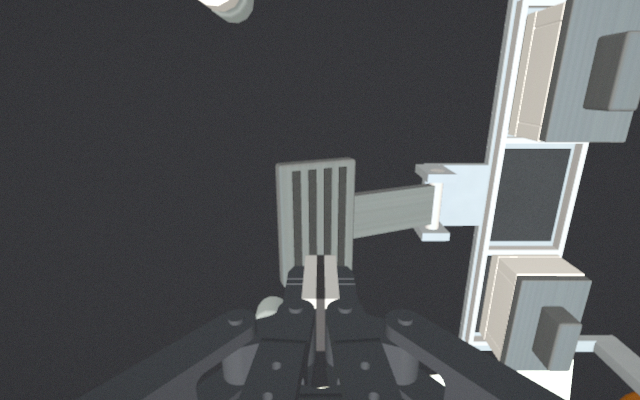

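View pics/s2.png

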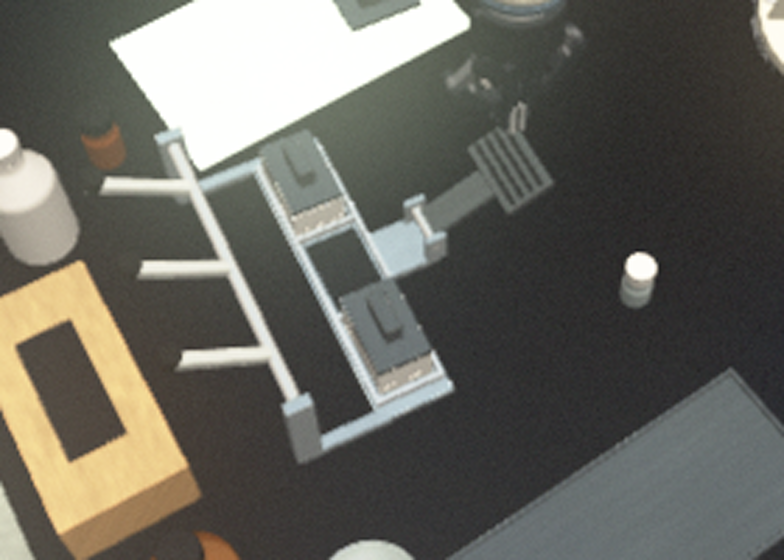

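Emit:
{"method": "apply_moves", "body": {
  "motion": "-1 0 -0.002 0.03 0;-1 0 -0.002 0.05 0;-1 0 -0.002 0.058 0;-1 0 -0.002 0.062 0;-1 0 -0.002 0.066 0;-1 0 -0.002 0.07 0;-1 0 -0.002 0.074 0;-1 0 -0.002 0.078 0;-1 0 -0.002 0.082 0;-1 0 -0.002 0.085 0;-1 0 -0.002 0.088 0;-1 0 -0.002 0.09 0;-1 0 -0.002 0.092 0;-1 0 -0.002 0.093 0"
}}

```text
clock: 33.83
eef_pos: [443.1, -4.3, 212.6]
tcp_rot: [-3.14, -0.0, 1.5]
contact_force: [-5.9, 1.4, 9.1]
opening: -0.001
```

```bash
python3 - <<'E'
from h import *
s=r.sense(); print(s["eef_pos"],s["tcp_rot"],s["contact_force"],s["opening"])
f=grab_frame("scene"); cv2.imwrite("pics/s3.png",cv2.resize(f["img"][120:320,160:440,::-1],None,fx=2.8,fy=2.8,interpolation=cv2.INTER_CUBIC))
E
```

```text
[443.10584908  -4.34529353 212.55385364] [-3.13988711e+00 -5.63075763e-06  1.49955365e+00] [-5.85747725  1.39016176  9.14914194] -0.001463388192953342
```

View pics/s3.png

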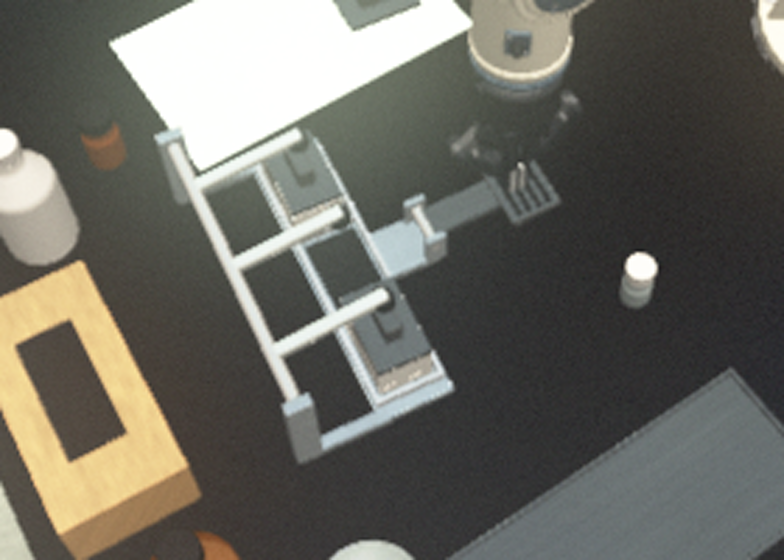

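Emit:
{"method": "apply_moves", "body": {
  "motion": "-1 0 0 0.001 0;-1 0 0 0.002 0;-1 0 0 0.003 0;-1 0 0 0.003 0;-1 0 0 0.003 0;-1 0 0 0.003 0"
}}

```text
clock: 34.38
eef_pos: [443.0, -4.4, 210.4]
tcp_rot: [-3.14, 0.0, 1.5]
contact_force: [-9.8, 1.1, 24.0]
opening: -0.001
```

```bash
python3 - <<'E'
from h import *
s=r.sense(); print(s["eef_pos"],s["contact_force"])
E
```

```text
[442.96302041  -4.35266104 210.39142808] [-9.8269449   1.12490288 24.01390221]
```

At the stop (force jumped to 24 N). Hold over a second, then release.

Emit:
{"method": "apply_moves", "body": {
  "motion": "-1 0 0 0 0;-1 0 0 0 0;-1 0 0 0 0;-1 0 0 0 0;-1 0 0 0 0;-1 0 0 0 0;-1 0 0 0 0;-1 0 0 0 0;-1 0 0 0 0;-1 0 0 0 0;-1 0 0 0 0;-1 0 0 0 0;-1 0 0 0 0;-1 0 0 0 0"
}}

```text
clock: 35.55
eef_pos: [443.0, -4.4, 210.4]
tcp_rot: [-3.14, -0.0, 1.499]
contact_force: [-9.8, 1.2, 22.7]
opening: 0.001
```

Emit:
{"method": "apply_moves", "body": {
  "motion": "-1 0 0 -0.003 0;-1 0 0 -0.006 0;-1 0 0 -0.01 0;-1 0 0 -0.014 0;-1 0 0 -0.018 0;-1 0 0 -0.022 0;-1 0 0 -0.026 0;-1 0 0 -0.03 0;-1 0 0 -0.034 0;-1 0 0 -0.04 0;-1 0 0 -0.05 0;-1 0 0 -0.08 0;-1 0 0 -0.12 0;-1 0 0 -0.15 0;-1 0 0 -0.15 0;-1 0 0 -0.15 0"
}}

```text
clock: 36.88
eef_pos: [443.3, -4.5, 361.0]
tcp_rot: [3.138, -0.0, 1.499]
contact_force: [-0.7, -0.1, 0.1]
opening: -0.006
```

```bash
python3 - <<'E'
from h import *
s=r.sense(); print(s["eef_pos"],s["contact_force"])
f=grab_frame("scene"); cv2.imwrite("pics/s4.png",cv2.resize(f["img"][120:320,160:440,::-1],None,fx=2.8,fy=2.8,interpolation=cv2.INTER_CUBIC))
x,y=bedpos(STAND,1)
go(617,71,360,1.499)
E
```

```text
[443.3369404   -4.50137625 361.01374017] [-0.71005698 -0.0859908   0.09779925]
move x 0.0877 y 0.1684 z -0.0005 tw 0.0001  rows>=4.6
```

View pics/s4.png

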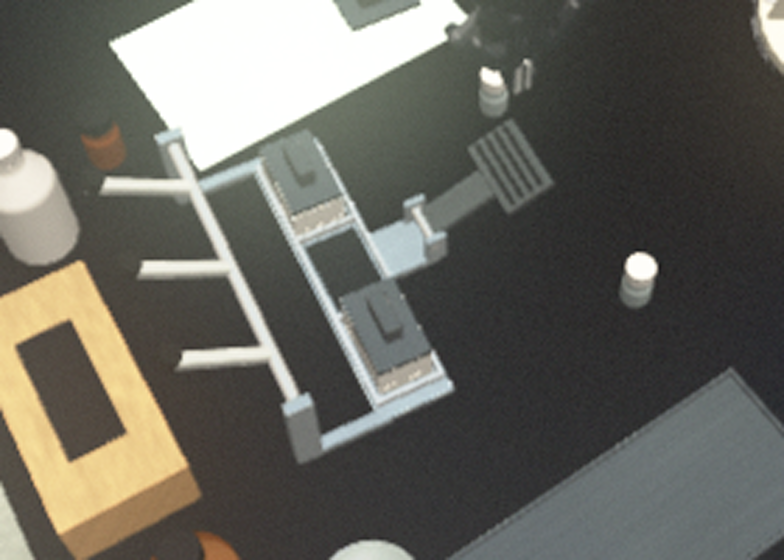

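Emit:
{"method": "apply_moves", "body": {
  "motion": "0 0.03 0.05 0 0;0.8 0.06 0.1 0 0;0.8 0.088 0.14 0 0;0.8 0.088 0.168 0 0;0.8 0.088 0.168 0 0;0.8 0.088 0.168 0 0;0.8 0.088 0.168 0 0;0.8 0.088 0.168 0 0"
}}

```text
clock: 37.6
eef_pos: [615.8, 71.0, 357.1]
tcp_rot: [-3.137, 0.001, 1.499]
contact_force: [-1.0, -0.6, 0.7]
opening: 0.898
```

```bash
python3 - <<'E'
from h import *
s=r.sense(); print(s["eef_pos"],s["tcp_rot"],s["opening"])
f=grab_frame("wrist"); import pickle; pickle.dump(f,open("w25.pkl","wb"))
B=[(b[0]+48,)+b[1:] for b in COV]
overlay(f,[((617,71.2,1.499),B+[(10,80,50,38)])],"w25",(170,50,450,390),2)
go(617,71.2,194.7,1.499)
E
```

```text
[615.82489267  71.04368879 357.07476828] [-3.13739485e+00  8.59928357e-04  1.49942916e+00] 0.8976623094692264
move x 0.0004 y 0.0013 z 0.1629 tw 0.0001  rows>=3.9
```

View pics/w25.png

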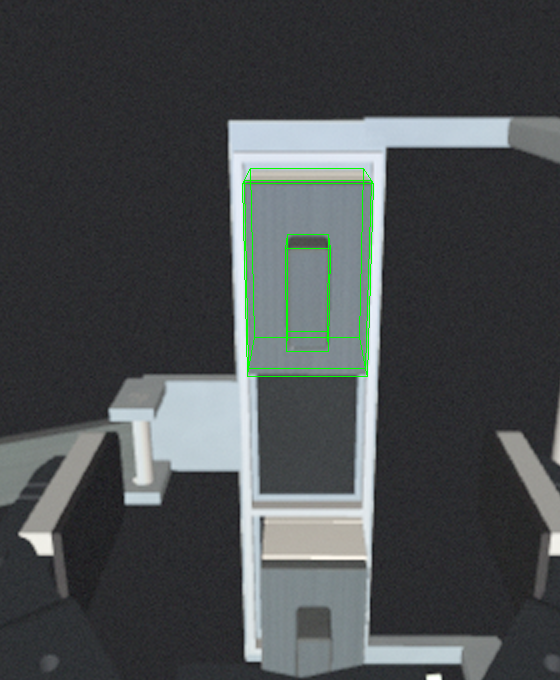

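Emit:
{"method": "apply_moves", "body": {
  "motion": "0.8 0 0.001 0.03 0;0.8 0 0.001 0.06 0;0.8 0 0.001 0.09 0;0.8 0 0.001 0.12 0;0.8 0 0.001 0.142 0;0.8 0 0.001 0.155 0;0.8 0 0.001 0.162 0;0.8 0 0.001 0.162 0;0.5 0 0.001 0.162 0;0.3 0 0.001 0.162 0;0.2 0 0.001 0.162 0;0.1 0 0.001 0.162 0;0 0 0.001 0.162 0;-0.1 0 0.001 0.162 0;-0.2 0 0.001 0.162 0;-0.4 0 0.001 0.162 0;-0.4 0 0.001 0.162 0;-0.4 0 0.001 0.162 0",
  "squeeze": 40
}}

```text
clock: 39.15
eef_pos: [618.4, 71.2, 198.4]
tcp_rot: [3.14, -0.0, 1.499]
contact_force: [-3.5, 0.1, 8.2]
opening: 0.576
```

```bash
python3 - <<'E'
from h import *
s=r.sense(); print(s["eef_pos"],s["tcp_rot"],s["contact_force"],s["opening"])
f=save("wrist","w26",(160,60,480,400),2)
E
```

```text
[618.3582873   71.21973949 198.40130775] [ 3.14023700e+00 -2.62158488e-04  1.49934161e+00] [-3.45251284  0.11001387  8.1774743 ] 0.5762553823742139
```

View pics/w26.png

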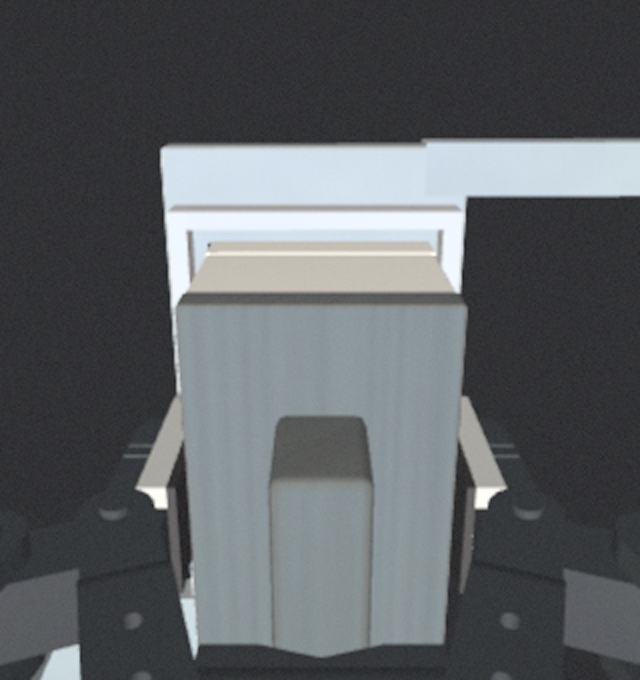

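Emit:
{"method": "apply_moves", "body": {
  "motion": "-0.4 0 0 -0.001 0;-0.4 0 0 -0.003 0;-0.4 0 0 -0.006 0;-0.4 0 0 -0.01 0;-0.4 0 0 -0.016 0;-0.4 0 0 -0.024 0;-0.4 0 0 -0.034 0;-0.4 0 0 -0.044 0;-0.4 0 0 -0.054 0;-0.4 0 0 -0.064 0;-0.4 0 0 -0.072 0;-0.4 0 0 -0.078 0;-0.4 0 0 -0.082 0;-0.4 0 0 -0.084 0;-0.4 0 0 -0.085 0;-0.4 0 0 -0.085 0"
}}

```text
clock: 40.53
eef_pos: [618.0, 71.1, 281.8]
tcp_rot: [-3.141, 0.0, 1.499]
contact_force: [0.1, 0.0, -3.2]
opening: 0.576
```

```bash
python3 - <<'E'
from h import *
s=r.sense(); print(s["eef_pos"],s["tcp_rot"],s["contact_force"],s["opening"])
f=save("wrist","w27",(160,60,480,400),1.5)
# tray pose from top and w1
import pickle; g=pickle.load(open("w1.pkl","rb")) 
for n in("top","scene"):
  grab_frame(n)
  for d in spotter.place_of("tray",n): print(n,d)
go(613.7,336,283,.075+np.pi)
E
```

```text
[617.96290299  71.12958627 281.75121346] [-3.14125374e+00  4.63907426e-05  1.49930061e+00] [ 0.06096964  0.04225909 -3.1755589 ] 0.5758864468538611
top {'point': [514.1, 323.5, 2.3], 'conf': 0.95}
scene {'point': [521.7, 318.3, 0.2], 'conf': 0.77}
scene {'point': [394.1, 135.3, 0.8], 'conf': 0.35}
move x 0.2639 y -0.0232 z -0.0015 tw -0.5466  rows>=13.7
```

View pics/w27.png

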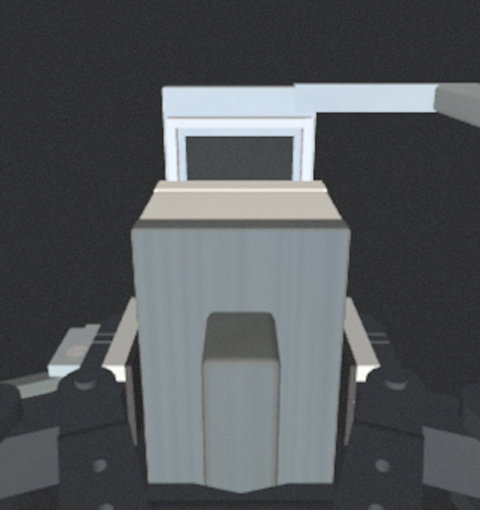

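```bash
python3 - <<'E'
import numpy as np
t=np.arange(1,19)/18; s=3*t**2-2*t**3
print([round(0.263*a,3) for a in s]);print([round(-0.023*a,3) for a in s]);print([round(-0.27*a,3) for a in s])
E
```

```text
[np.float64(0.002), np.float64(0.009), np.float64(0.019), np.float64(0.033), np.float64(0.05), np.float64(0.068), np.float64(0.088), np.float64(0.11), np.float64(0.132), np.float64(0.153), np.float64(0.175), np.float64(0.195), np.float64(0.213), np.float64(0.23), np.float64(0.244), np.float64(0.254), np.float64(0.261), np.float64(0.263)]
[np.float64(-0.0), np.float64(-0.001), np.float64(-0.002), np.float64(-0.003), np.float64(-0.004), np.float64(-0.006), np.float64(-0.008), np.float64(-0.01), np.float64(-0.012), np.float64(-0.013), np.float64(-0.015), np.float64(-0.017), np.float64(-0.019), np.float64(-0.02), np.float64(-0.021), np.float64(-0.022), np.float64(-0.023), np.float64(-0.023)]
[np.float64(-0.002), np.float64(-0.009), np.float64(-0.02), np.float64(-0.034), np.float64(-0.051), np.float64(-0.07), np.float64(-0.091), np.float64(-0.113), np.float64(-0.135), np.float64(-0.157), np.float64(-0.179), np.float64(-0.2), np.float64(-0.219), np.float64(-0.236), np.float64(-0.25), np.float64(-0.261), np.float64(-0.268), np.float64(-0.27)]
```

Emit:
{"method": "apply_moves", "body": {
  "motion": "-0.4 0.002 0 0 -0.002;-0.4 0.009 -0.001 0 -0.009;-0.4 0.019 -0.002 0 -0.02;-0.4 0.033 -0.003 0 -0.034;-0.4 0.05 -0.004 0 -0.051;-0.4 0.068 -0.006 0 -0.07;-0.4 0.088 -0.008 0 -0.091;-0.4 0.11 -0.01 0 -0.113;-0.4 0.132 -0.012 0 -0.135;-0.4 0.153 -0.013 0 -0.157;-0.4 0.175 -0.015 0 -0.179;-0.4 0.195 -0.017 0 -0.2;-0.4 0.213 -0.019 0 -0.219;-0.4 0.23 -0.02 0 -0.236;-0.4 0.244 -0.021 0 -0.25;-0.4 0.254 -0.022 0 -0.261;-0.4 0.261 -0.023 0 -0.268;-0.4 0.263 -0.023 0 -0.27;-0.4 0.263 -0.023 0 -0.27"
}}

```text
clock: 42.37
eef_pos: [613.6, 335.7, 281.8]
tcp_rot: [-3.141, 0.0, 2.349]
contact_force: [0.3, 0.2, -3.1]
opening: 0.574
```

Emit:
{"method": "apply_moves", "body": {
  "motion": "-0.4 0 0 0 -0.002;-0.4 0 0 0 -0.009;-0.4 0 0 0 -0.02;-0.4 0 0 0 -0.034;-0.4 0 0 0 -0.051;-0.4 0 0 0 -0.07;-0.4 0 0 0 -0.091;-0.4 0 0 0 -0.113;-0.4 0 0 0 -0.135;-0.4 0 0 0 -0.157;-0.4 0 0 0 -0.179;-0.4 0 0 0 -0.2;-0.4 0 0 0 -0.219;-0.4 0 0 0 -0.236;-0.4 0 0 0 -0.25;-0.4 0 0 0 -0.261;-0.4 0 0 0 -0.268;-0.4 0 0 0 -0.275;-0.4 0 0 0 -0.275"
}}

```text
clock: 43.95
eef_pos: [614.0, 334.7, 282.0]
tcp_rot: [3.142, 0.0, -3.071]
contact_force: [-0.0, 0.4, -2.9]
opening: 0.579
```

```bash
python3 - <<'E'
from h import *
s=r.sense(); print(s["eef_pos"],s["tcp_rot"],s["contact_force"],s["opening"])
f=save("wrist","w28")
go(613.5,335,200,.075+np.pi)
grab_frame("top")
for d in spotter.place_of("tray","top"): print(d)
E
```

```text
[614.03040837 334.71800675 281.96185937] [ 3.14158842e+00  4.29057151e-05 -3.07083966e+00] [-0.00664156  0.37444076 -2.86228219] 0.5793574099938414
move x 0.0005 y 0.0002 z 0.0820 tw -0.0017  rows>=2.0
{'point': [517.5, 319.3, 0.6], 'conf': 0.86}
```

View pics/w28.png

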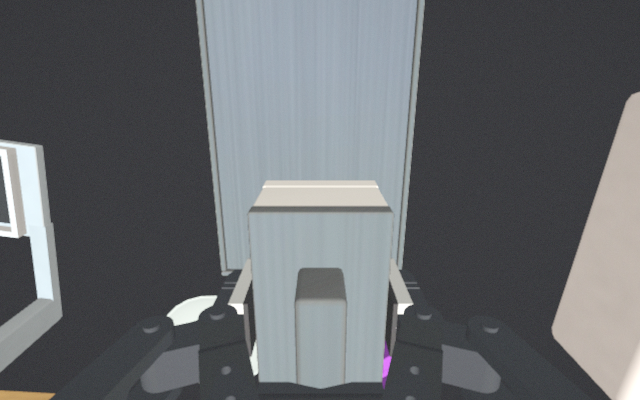

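```bash
python3 - <<'E'
from h import *
f=grab_frame("wrist")
print(back(f,223,272,8),back(f,405,265,8)) 
print(back(f,203,10,10),back(f,420,10,10))
E
```

```text
[674.6293879  262.74604693   8.        ] [658.98181284 402.79476258   8.        ]
[493.88160319 254.46574635  10.        ] [484.90520644 386.3648393   10.        ]
```

Emit:
{"method": "apply_moves", "body": {
  "motion": "-0.4 0 0 0.002 0;-0.4 0 0 0.006 0;-0.4 0 0 0.012 0;-0.4 0 0 0.02 0;-0.4 0 0 0.03 0;-0.4 0 0 0.04 0;-0.4 0 0 0.05 0;-0.4 0 0 0.06 0;-0.4 0 0 0.068 0;-0.4 0 0 0.075 0;-0.4 0 0 0.08 0;-0.4 0 0 0.083 0;-0.4 0 0 0.085 0;-0.4 0 0 0.086 0;-0.4 0 0 0.087 0;-0.4 0 0 0.088 0;-0.4 0 0 0.089 0;-0.4 0 0 0.089 0"
}}

```text
clock: 45.65
eef_pos: [613.9, 335.1, 193.0]
tcp_rot: [3.142, 0.0, -3.072]
contact_force: [-1.1, -0.3, -3.8]
opening: 0.575
```

```bash
python3 - <<'E'
from h import *
s=r.sense(); print(s["eef_pos"],s["tcp_rot"],s["contact_force"],s["opening"])
E
```

```text
[613.94546733 335.13201922 192.98594063] [ 3.14151275e+00  2.24831815e-04 -3.07168481e+00] [-1.09323939 -0.26179952 -3.82261368] 0.574766663567717
```

Not quite down yet; lower in small steps.

Emit:
{"method": "apply_moves", "body": {
  "motion": "-0.4 0 0 0.0005 0;-0.4 0 0 0.001 0;-0.4 0 0 0.0015 0;-0.4 0 0 0.0015 0;-0.4 0 0 0.0015 0"
}}

```text
clock: 46.07
eef_pos: [614.0, 335.2, 192.5]
tcp_rot: [3.141, 0.0, -3.072]
contact_force: [-3.3, -1.6, 6.2]
opening: 0.58
```

Emit:
{"method": "apply_moves", "body": {
  "motion": "0 0 0 0 0;0.3 0 0 0 0;0.6 0 0 0 0;0.8 0 0 0 0;0.8 0 0 0 0;0.8 0 0 0 0;0.8 0 0 -0.02 0;0.8 0 0 -0.05 0;0.8 0 0 -0.09 0;0.8 0 0 -0.13 0;0.8 0 0 -0.165 0;0.8 0 0 -0.165 0;0.8 0 0 -0.165 0"
}}

```text
clock: 47.15
eef_pos: [614.5, 335.5, 359.3]
tcp_rot: [3.139, 0.005, -3.072]
contact_force: [0.3, -0.6, -0.4]
opening: 0.898
```

```bash
python3 - <<'E'
from h import *
s=r.sense(); print(s["eef_pos"],s["tcp_rot"],s["contact_force"],s["opening"])
f=save("wrist","w29",(120,0,520,400),1.5)
go(607.5,-105,357,1.497)
E
```

```text
[614.51262917 335.4758561  359.30316455] [ 3.13941639  0.00474986 -3.07167459] [ 0.25554484 -0.62991046 -0.43444958] 0.8980898990298762
move x 0.0371 y -0.4386 z -0.0001 tw 0.5457  rows>=13.7
```

View pics/w29.png

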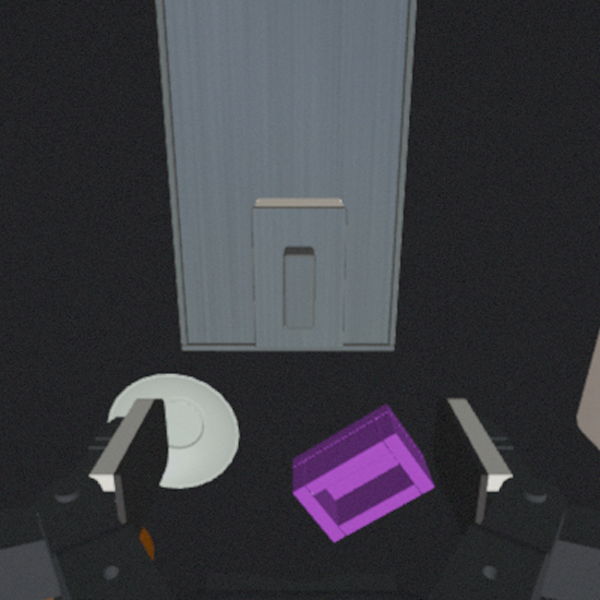

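Emit:
{"method": "apply_moves", "body": {
  "motion": "0.8 0.037 -0.439 0 0.546;0.8 0.037 -0.439 0 0.546;0.8 0.037 -0.439 0 0.546;0.8 0.037 -0.439 0 0.546;0.8 0.037 -0.439 0 0.546;0.8 0.037 -0.439 0 0.546;0.8 0.037 -0.439 0 0.546;0.8 0.037 -0.439 0 0.546;0.8 0.037 -0.439 0 0.546;0.8 0.037 -0.439 0 0.546;0.8 0.037 -0.439 0 0.546;0.8 0.037 -0.439 0 0.546;0.8 0.037 -0.439 0 0.546;0.8 0.037 -0.439 0 0.546;0.8 0.037 -0.439 0 0.546;0.8 0.037 -0.439 0 0.546;0.8 0.037 -0.439 0 0.546;0.8 0.037 -0.439 0 0.546"
}}

```text
clock: 48.7
eef_pos: [607.6, -105.2, 355.7]
tcp_rot: [-3.141, -0.0, 1.499]
contact_force: [0.1, 0.3, -0.0]
opening: 0.902
```

```bash
python3 - <<'E'
from h import *
s=r.sense(); print(s["eef_pos"],s["tcp_rot"],s["opening"])
f=grab_frame("wrist")
B=[(b[0]+48,)+b[1:] for b in COV]
overlay(f,[((607.5,-105,1.496),B+[(10,80,50,38)])],"w30",(170,50,450,390),2)
go(607.5,-105,198.4,1.496)
E
```

```text
[ 607.55216369 -105.15723094  355.7422043 ] [-3.14056490e+00 -5.65860981e-05  1.49876589e+00] 0.9024493582534415
move x 0.0001 y -0.0001 z 0.1576 tw 0.0007  rows>=3.8
```

View pics/w30.png

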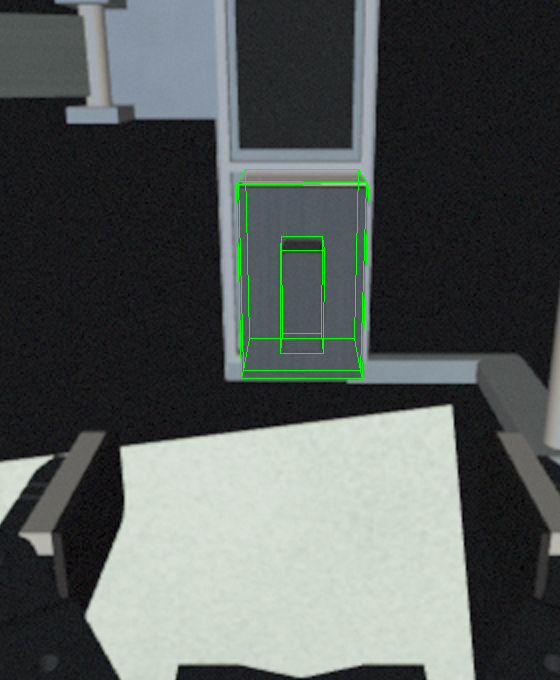

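Emit:
{"method": "apply_moves", "body": {
  "motion": "0.8 0 0 0.03 0;0.8 0 0 0.06 0;0.8 0 0 0.09 0;0.8 0 0 0.12 0;0.8 0 0 0.14 0;0.8 0 0 0.152 0;0.8 0 0 0.159 0;0.8 0 0 0.159 0;0.5 0 0 0.159 0;0.3 0 0 0.159 0;0.2 0 0 0.159 0;0.1 0 0 0.159 0;0 0 0 0.159 0;-0.1 0 0 0.159 0;-0.2 0 0 0.159 0;-0.4 0 0 0.159 0;-0.4 0 0 0.159 0;-0.4 0 0 0.159 0",
  "squeeze": 40
}}

```text
clock: 50.25
eef_pos: [608.1, -105.5, 198.9]
tcp_rot: [3.14, 0.0, 1.496]
contact_force: [-1.6, -0.2, 6.4]
opening: 0.583
```

```bash
python3 - <<'E'
from h import *
s=r.sense(); print(s["eef_pos"],s["tcp_rot"],s["contact_force"],s["opening"])
f=save("wrist","w31",(160,60,480,400),2)
E
```

```text
[ 608.0570308  -105.45839998  198.89177113] [3.13985239e+00 2.44876188e-04 1.49645638e+00] [-1.57226308 -0.1819126   6.39454127] 0.5831237306110801
```

View pics/w31.png

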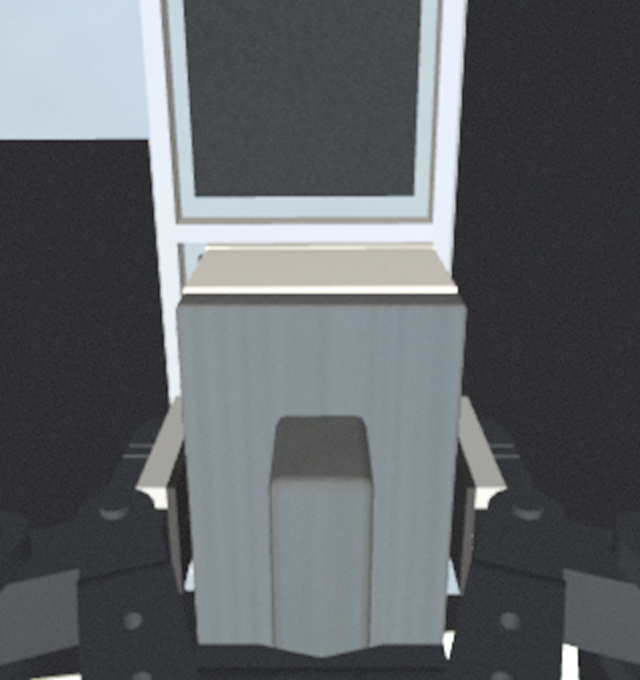

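Emit:
{"method": "apply_moves", "body": {
  "motion": "-0.4 0 0 -0.001 0;-0.4 0 0 -0.003 0;-0.4 0 0 -0.006 0;-0.4 0 0 -0.01 0;-0.4 0 0 -0.016 0;-0.4 0 0 -0.024 0;-0.4 0 0 -0.034 0;-0.4 0 0 -0.044 0;-0.4 0 0 -0.054 0;-0.4 0 0 -0.064 0;-0.4 0 0 -0.072 0;-0.4 0 0 -0.078 0;-0.4 0 0 -0.082 0;-0.4 0 0 -0.084 0;-0.4 0 0 -0.085 0;-0.4 0 0 -0.085 0"
}}

```text
clock: 51.63
eef_pos: [607.6, -105.4, 282.3]
tcp_rot: [-3.141, -0.0, 1.496]
contact_force: [0.4, 0.9, -2.9]
opening: 0.578
```

```bash
python3 - <<'E'
from h import *
s=r.sense(); print(s["eef_pos"],s["tcp_rot"],s["contact_force"],s["opening"])
go(518,324,284,.08+np.pi)
t=np.arange(1,20)/19; q=3*t**2-2*t**3
print([f"{a:.3f}" for a in q])
E
```

```text
[ 607.57256319 -105.36329585  282.25083497] [-3.14129110e+00 -1.48057644e-05  1.49619873e+00] [ 0.38845248  0.89504256 -2.89953671] 0.5777786350852291
move x 0.4215 y -0.1213 z -0.0017 tw -0.5492  rows>=13.8
['0.008', '0.031', '0.067', '0.114', '0.171', '0.236', '0.307', '0.383', '0.461', '0.539', '0.617', '0.693', '0.764', '0.829', '0.886', '0.933', '0.969', '0.992', '1.000']
```

Emit:
{"method": "apply_moves", "body": {
  "motion": "-0.4 0.002 0 0 0;-0.4 0.007 -0.002 0 0;-0.4 0.014 -0.004 0 0;-0.4 0.024 -0.007 0 0;-0.4 0.036 -0.01 0 0;-0.4 0.05 -0.014 0 0;-0.4 0.065 -0.019 0 0;-0.4 0.081 -0.023 0 0;-0.4 0.097 -0.028 0 0;-0.4 0.114 -0.033 0 0;-0.4 0.13 -0.037 0 0;-0.4 0.146 -0.042 0 0;-0.4 0.161 -0.046 0 0;-0.4 0.175 -0.05 0 0;-0.4 0.187 -0.054 0 0;-0.4 0.197 -0.057 0 0;-0.4 0.204 -0.059 0 0;-0.4 0.209 -0.06 0 0;-0.4 0.211 -0.061 0 0;-0.4 0.211 -0.061 0 0"
}}

```text
clock: 53.3
eef_pos: [562.5, 109.8, 282.4]
tcp_rot: [-3.142, 0.0, 1.497]
contact_force: [0.6, -0.2, -2.9]
opening: 0.578
```

Emit:
{"method": "apply_moves", "body": {
  "motion": "-0.4 0.002 0 0 -0.002;-0.4 0.007 -0.002 0 -0.009;-0.4 0.014 -0.004 0 -0.018;-0.4 0.024 -0.007 0 -0.031;-0.4 0.036 -0.01 0 -0.047;-0.4 0.05 -0.014 0 -0.065;-0.4 0.065 -0.019 0 -0.084;-0.4 0.081 -0.023 0 -0.105;-0.4 0.097 -0.028 0 -0.127;-0.4 0.114 -0.033 0 -0.148;-0.4 0.13 -0.037 0 -0.17;-0.4 0.146 -0.042 0 -0.19;-0.4 0.161 -0.046 0 -0.21;-0.4 0.175 -0.05 0 -0.228;-0.4 0.187 -0.054 0 -0.244;-0.4 0.197 -0.057 0 -0.257;-0.4 0.204 -0.059 0 -0.266;-0.4 0.209 -0.06 0 -0.273;-0.4 0.211 -0.061 0 -0.275;-0.4 0.211 -0.061 0 -0.275"
}}

```text
clock: 54.97
eef_pos: [517.4, 324.8, 282.3]
tcp_rot: [-3.141, -0.0, 2.361]
contact_force: [0.6, 0.2, -2.5]
opening: 0.579
```

Emit:
{"method": "apply_moves", "body": {
  "motion": "-0.4 0 0 0 -0.002;-0.4 0 0 0 -0.009;-0.4 0 0 0 -0.018;-0.4 0 0 0 -0.031;-0.4 0 0 0 -0.047;-0.4 0 0 0 -0.065;-0.4 0 0 0 -0.084;-0.4 0 0 0 -0.105;-0.4 0 0 0 -0.127;-0.4 0 0 0 -0.148;-0.4 0 0 0 -0.17;-0.4 0 0 0 -0.19;-0.4 0 0 0 -0.21;-0.4 0 0 0 -0.228;-0.4 0 0 0 -0.244;-0.4 0 0 0 -0.257;-0.4 0 0 0 -0.266;-0.4 0 0 0 -0.273;-0.4 0 0 0 -0.275;-0.4 0 0 0 -0.275"
}}

```text
clock: 56.63
eef_pos: [517.6, 324.2, 282.4]
tcp_rot: [-3.142, -0.0, -3.059]
contact_force: [-0.0, 0.8, -3.2]
opening: 0.578
```

```bash
python3 - <<'E'
from h import *
s=r.sense(); print(s["eef_pos"],s["tcp_rot"],s["contact_force"],s["opening"])
f=save("wrist","w32")
f=grab_frame("top"); cv2.imwrite("pics/t2.png",cv2.resize(f["img"][100:280,180:330,::-1],None,fx=3.3,fy=3.3,interpolation=cv2.INTER_CUBIC))
go(518,324,192.9,.08+np.pi)
E
```

```text
[517.55419967 324.23287759 282.37437347] [-3.14150464e+00 -4.85253844e-05 -3.05931573e+00] [-0.0067655   0.79700433 -3.2221559 ] 0.5781386975191602
move x -0.0005 y -0.0004 z 0.0895 tw 0.0006  rows>=2.1
```

View pics/w32.png

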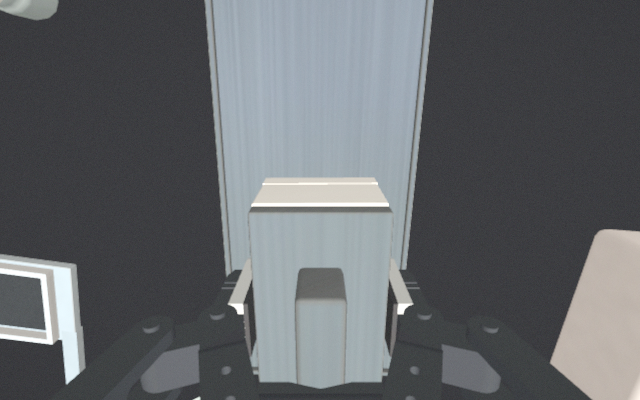

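View pics/t2.png

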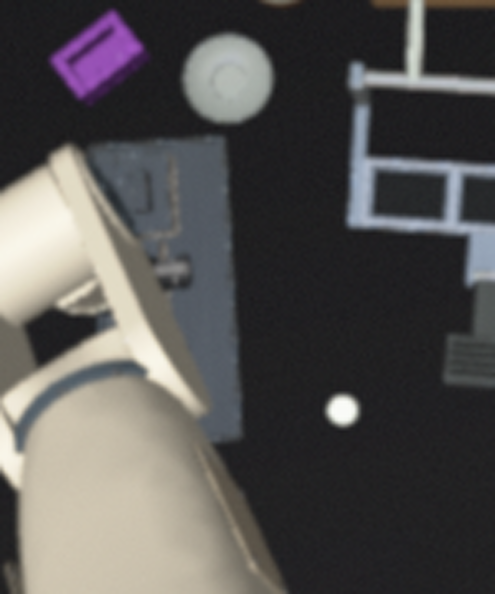

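Emit:
{"method": "apply_moves", "body": {
  "motion": "-0.4 0 0 0.002 0;-0.4 0 0 0.006 0;-0.4 0 0 0.012 0;-0.4 0 0 0.02 0;-0.4 0 0 0.03 0;-0.4 0 0 0.04 0;-0.4 0 0 0.05 0;-0.4 0 0 0.06 0;-0.4 0 0 0.068 0;-0.4 0 0 0.075 0;-0.4 0 0 0.08 0;-0.4 0 0 0.083 0;-0.4 0 0 0.085 0;-0.4 0 0 0.086 0;-0.4 0 0 0.087 0;-0.4 0 0 0.088 0;-0.4 0 0 0.089 0;-0.4 0 0 0.0895 0;-0.4 0 0 0.0895 0"
}}

```text
clock: 58.32
eef_pos: [517.5, 324.5, 193.0]
tcp_rot: [3.142, 0.0, -3.059]
contact_force: [0.7, -0.0, -2.6]
opening: 0.581
```

Emit:
{"method": "apply_moves", "body": {
  "motion": "-0.4 0 0 0.0005 0;-0.4 0 0 0.001 0;-0.4 0 0 0.0015 0;-0.4 0 0 0.0015 0;-0.4 0 0 0.0015 0"
}}

```text
clock: 58.73
eef_pos: [517.5, 324.6, 192.9]
tcp_rot: [3.141, 0.0, -3.059]
contact_force: [-4.7, -3.4, 14.0]
opening: 0.579
```

Contact at 14 N; ease off slightly, release, rise.

Emit:
{"method": "apply_moves", "body": {
  "motion": "-0.4 0 0 -0.0005 0;0 0 0 -0.0005 0;0.3 0 0 -0.0005 0;0.6 0 0 -0.0005 0;0.8 0 0 -0.0005 0;0.8 0 0 -0.0005 0;0.8 0 0 -0.0005 0;0.8 0 0 -0.02 0;0.8 0 0 -0.05 0;0.8 0 0 -0.09 0;0.8 0 0 -0.13 0;0.8 0 0 -0.165 0;0.8 -0.03 0 -0.19 0;0.8 -0.06 0 -0.2 0;0.8 -0.06 0 -0.2 0;0.8 -0.06 0 -0.2 0"
}}

```text
clock: 60.07
eef_pos: [578.3, 329.4, 391.9]
tcp_rot: [3.141, 0.001, -3.06]
contact_force: [0.1, 0.6, -0.2]
opening: 0.898
```

```bash
python3 - <<'E'
from h import *
s=r.sense(); print(s["eef_pos"],s["tcp_rot"],s["contact_force"],s["opening"])
f=grab_frame("wrist")
B=[(b[0]+42,)+b[1:] for b in COV]+[(4,80,50,38)]
cv2.imwrite("pics/w33.png",cv2.resize(f["img"][0:400,200:440,::-1],None,fx=1.5,fy=1.5,interpolation=cv2.INTER_CUBIC))
overlay(f,[((517.1,324.5,.082),B),((614.2,335.3,.07),B)],"w33o",(240,0,420,330),1.8)
f=grab_frame("scene"); cv2.imwrite("pics/s5.png",cv2.resize(f["img"][120:400,160:500,::-1],None,fx=2.1,fy=2.1,interpolation=cv2.INTER_CUBIC))
E
```

```text
[578.26661004 329.38128648 391.85388124] [ 3.14095200e+00  1.41111140e-03 -3.06011499e+00] [ 0.06869123  0.58713697 -0.19516934] 0.898489637266775
```

View pics/w33.png

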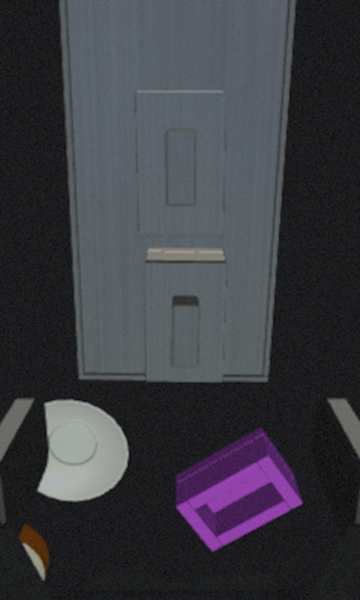

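View pics/w33o.png

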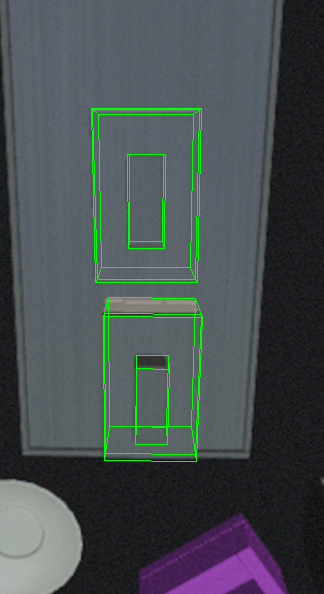

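View pics/s5.png

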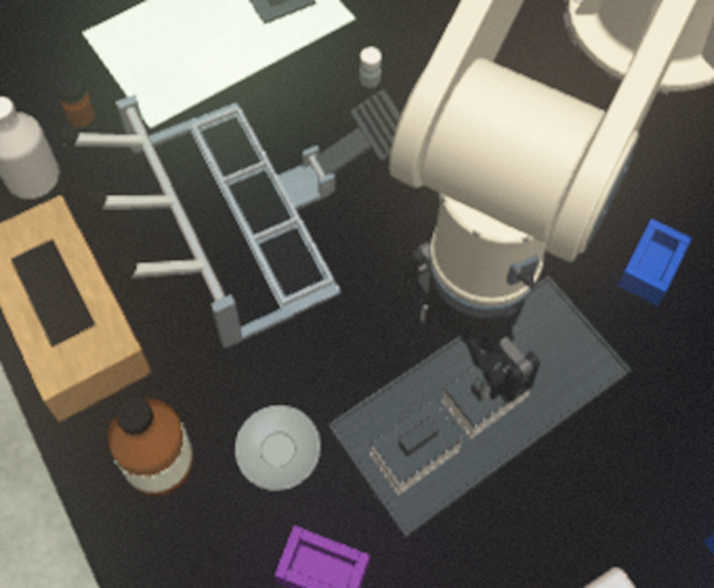

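```bash
python3 -c "
from h import *
print(r.sense()['clock']); print(r.sign_off())"
```

```text
60.1667
the job is handed in; nothing more can be done
None
```

I completed the job and handed it in at about 60 s; there is no verdict.

**What I did**
- There were two white cells in the tray. I put one in bed 1 and one in bed 3 and laid a cover on each.
- I pressed the pedal until the force jumped from 9 N to 24 N, with the fingertips about 37 mm above the bench. I took that as the stop, since it is close to the 38 mm given. I held it a little over a second and let it come up.
- I carried both covered cells back to the tray.
- The third cover stayed on the sheet. I left the vials, the dish and the blue and purple look-alikes alone.

**Last checks**
- The last wrist picture, overlaid with the known cell and cover sizes, shows both cells standing flat in the tray with their covers flush.
- The last scene picture shows the pedal up and the hold-down arms back, and the hand was clear of everything.

**What disagreed**
- **Bed 3 cell:** it had moved about 4 mm to a corner of its bed before I covered it, probably the announced knock. I measured it again and placed the cover to match.
- **That cover:** it sits about 1 mm back from one short edge, inside the 5 mm limit.

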